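# Crack a stuck jar cap in the bench holder and spin it off

### The arm

A 6-joint arm with a two-finger parallel gripper is mounted at the origin on a cart in front of the work surface, level with it; the furniture and walls round the work are solid. World frame = base frame: x ahead of the robot, y to its left, z up, the work surface at z = 0. Lengths are in mm, angles in degrees, forces in N, time in s.
With the tool pointing down it reaches from about 400 to 825 mm from the base axis. Payload 7 kg.
Tool frame: the origin (TCP) lies between the finger pads; the fingertips stand env.tcp_to_tips ahead of it and the grasp point (between the pads) lies 6 mm ahead of it (env.tcp_to_tips is the distance from the TCP to the fingertips, in mm); z points along the fingers, y is the direction in which the jaws open and shut (so a half turn about z gives the same grasp; the last joint's range is limited). The gripper opens to 85 mm and grips with 20 to 120 N. Pads are 22 mm wide; open, the fingers measure 114 mm over their backs; the gripper's body (76 mm by 85 mm) begins 54 mm behind the grasp point. The pads swing forward as they close: fully open they stand 13 mm farther back than shut.
Start: joints at [88.7, 20.546, 0.682, 0, -70.136, -16.507], TCP at [206.437, 642.634, 256.302] pointing down, gripper open.
Joint ranges: [-176.03, 176.03], [-82.01, 121.73], [-58.28, 71.71], [-173.87, 95.51], [-174.79, -0.11], [-173.66, 173.66]. Speed limits (degrees/s): [136.94, 136.94, 172.46, 180, 180, 180].

### API

Orientations are given as [roll, pitch, yaw] about the fixed x, y, z axes, in that order (R = Rz(yaw) Ry(pitch) Rx(roll)).
In Python, from workcell import env, read_camera, job_done gives the robot as it stands.
- The arm moves only by the shell command python3 -m handwheel 'ROWS' [FORCE]. ROWS is JSON, a list of rows, each a list of 5 numbers: the shift along the world's x, y, z in mm, then the turn about the world's z in degrees, then the closure in counts, from 0 (fully open) to 255 (shut). A call has 1 to 12 rows; each row is the pose to reach, as a shift and turn from the pose commanded when the call began; what a row does not reach only later rows make up. A row lasts 1/10 s, in which the tool goes at most 50 mm and 8.59 degrees, less where a joint would pass 70% of its speed; a pose out of reach is approached as far as the arm can. A call with a gripper value outside its range is refused whole. The fingers move at their own pace and stop on an object; FORCE is the grip in N (left out, the last holds). Time passes only in rows, so rows that repeat a pose let the fingers close. It gives the time, the measured TCP pose, the force and the opening at its end, in the units of the state.
- env.state(): the state, without advancing time (a new reading comes with each control period).
- read_camera(name): name is "scene" or "top"; returns a dict with "frame" (400x640x3 uint8, blue, green, red), "fx", "fy", "cx", "cy" (pixels), "k1" (the pictures are not rectified: a ray, as slopes to the right and down, at radius r is drawn at 1 + k1 r^2 times it, then the intrinsics apply), "rvec" (rotation vector, rad) and "tvec" (3), from world to camera coordinates, as OpenCV has them. Camera axes: x right, y down, z forward; pixel columns grow to the right and rows downward; lengths in mm; the calibration is good to about 2 mm. A picture is of the moment at which its call begins. There is no depth.
- job_done(): hands the job in, once; it reports no verdict.
The state is a dict: "time_s": time; "qpos": joint angles; "joint_velocities": joint speeds; "joint_torque": joint torques, N m; "tcp_pos": TCP position; "eef_rot": TCP orientation; "force": force on the tool from outside, world axes, zero at the start; "wrist_torque": the same for the moment, N m; "gripper_width": finger opening in mm.
Only numpy, scipy, OpenCV 4.12 (cv2) and the standard library are available. Lean on these libraries where they do the work, as an engineer would, in place of code of your own. Each camera call takes 0.05 s, during which the arm holds its last target.

### The job

The steel cap of the square amber jar is stuck, and on the bare bench the jar just turns along with it. Put the closed jar fully down into the square pocket of the holder, break the cap loose with a short hard anticlockwise twist, and spin it off gently, letting the hand rise with the climbing cap so that you neither lean on the glass nor pull the jar up. Set the cap down flat, mouth down, in the middle of the white tile without dropping it, leave the open jar in the holder, and do not disturb the other things on the bench.

Things in the scene. Friction and masses are not known exactly. Their poses are not given: they have to be found in the camera images.
- jar_center (a point): Square wide-mouth amber glass jar, 64 x 64 mm, 101 mm to the rim, 108 mm over its cap; 0.34 to 0.55 kg, the cap 0.15 kg more. Point on its axis, 50 mm above its foot; x and y square to its sides (any quarter turn seats it), z up. The square body is 76 mm tall, then a round neck with a coarse thread. On the bare bench it just turns with the cap; lifted by the tight cap it comes along.
- cap_center (a point): The jar's round dark steel ribbed screw cap, 58 mm across, 24 mm tall. Point on its axis at mid-height (46 mm above jar_center when closed); z up. Unscrews anticlockwise from above. Stuck: about 0.6 N m for 10 to 20 degrees, then it gives and spins easily, climbing some 7 mm; free to lift after about 1/3 turn in all, before that the jar comes along. Its lower edge is 8 mm above the jar's shoulder.
- holder_mouth (a point): Jar holder fixed to the bench: grey block 98 x 98 mm, 34 mm tall, with a square pocket 67 mm wide and 28 mm deep whose rim is chamfered by 4 mm, and two low screwed-down aluminium feet at its -x and +x ends (150 mm over them). Point at the centre of the pocket's mouth, 34 mm above the bench; x and y square to the pocket's sides.
- holder_floor (a point): Centre of the top of the thin rubber pad on the floor of the holder's pocket, 6 mm above the bench; axes as the mouth. A jar fully home stands on it, with about 1.5 mm play on each side.
- tile_top (a point): White glazed tile 120 x 120 mm, 8 mm thick, fixed to the bench. Point at the centre of its upper face; z up.
- beaker: Bystander: small clear beaker, 59 mm across, 82 mm tall, at the back right. Origin under its centre.
- tube: Bystander: upright capped plastic tube, 36 mm across, 118 mm tall, at the back. Origin under its centre.
- white_bottle: Bystander: round white bottle with a screw cap, 52 mm across, 112 mm tall, at the back. Origin under its centre.
- sample_cup: Bystander: small sample cup with a snap lid, 35 x 43 mm, 24 mm tall, on the robot's side of the jar. Origin under its centre.
- pen: Bystander: pen 145 mm long and 9 mm thick, lying on the robot's side of the tile. Origin under its middle.

How it is judged (in metres and radians):
On the way, in this order (a step that is already met when the one before it is completed fails the run):
1. the jar is fully down in the holder, its cap still tight (z of jar_center in the frame of holder_floor below 0.053 m and horizontal distance between jar_center and holder_floor below 0.005 m and angle between jar_center's own z axis and vertical below 0.05 rad and angle between the x axis of cap_center and the x axis of jar_center, either way round below 0.2 rad), for 0.2 s.
2. the cap is broken loose while the jar sits in the holder (z of jar_center in the frame of holder_floor below 0.06 m and horizontal distance between jar_center and holder_floor below 0.005 m and angle between the x axis of cap_center and the x axis of jar_center, either way round above 0.4 rad and z of cap_center in the frame of jar_center below 0.055 m), for 0.1 s.
3. the cap is lifted off the jar, which stays in the holder (z of jar_center in the frame of holder_floor below 0.06 m and horizontal distance between jar_center and holder_floor below 0.005 m and distance between cap_center and jar_center above 0.075 m), for 0.1 s.
At the end, for the whole second after the job is handed in: The open jar stands upright and fully down in the holder's pocket (within 3 mm of its floor, 5 mm of its axis); the cap lies flat, mouth down, on the tile, its axis within 30 mm of the tile's centre; both at rest and released (z of jar_center in the frame of holder_floor below 0.053 m and horizontal distance between jar_center and holder_floor below 0.005 m and angle between jar_center's own z axis and vertical below 0.05 rad and horizontal distance between cap_center and tile_top below 0.03 m and height (world z) of cap_center below 0.024 m and angle between cap_center's own z axis and vertical below 0.1 rad); the robot touches nothing.
It fails at once if another thing on the bench is disturbed (moved more than 30 mm) (distance of any of beaker, tube, white_bottle, sample_cup, pen from where it was at the start of the episode above 0.03 m).
It fails at once if the glass is forced: the jar bears on the holder with more than 60 N (contact force between jar and holder above 60 N).
It fails at once if the cap is held down while it is unscrewed, so that the thread is forced: with the cap loose on the jar, the jar bears on the pad in the holder with more than 35 N (angle between the x axis of cap_center and the x axis of jar_center, either way round above 0.4 rad and distance between cap_center and jar_center below 0.065 m and contact force between jar and holder_pad above 35 N).
It fails at once if the jar is pulled up out of the holder with its loosened cap (angle between the x axis of cap_center and the x axis of jar_center, either way round above 0.4 rad and distance between cap_center and jar_center below 0.07 m and z of jar_center in the frame of holder_floor above 0.065 m).
It fails at once if the cap is dropped onto the tile or the bench (height (world z) of cap_center below 0.06 m and linear speed of cap above 0.45 m/s).
It also fails if it takes over 53 s, if anything falls off the work surface, if the arm or the gripper's body presses on something with over 40 N, if the wrist force passes 120 N, or if a joint passes its speed limit or range.

## Working session

There is one attempt and no reset: what is moved stays moved. The work goes in short steps, Python scripts to look and compute and a shell command to move; the robot and the scene stay as the last step left them, time stands still between calls to the robot, and variables do not carry over. Pictures are saved under pics/ and viewed, and the job is handed in when it is done.

```bash
ls; mkdir -p pics
python3 - <<'E'
from workcell import env, read_camera
import cv2
print(env.state(), env.tcp_to_tips)
for n in("scene","top"):
    c=read_camera(n); cv2.imwrite(f"pics/{n}0.png",c["frame"]); print(n,{k:v for k,v in c.items() if k!="frame"})
E
```

```text
pics
{'time_s': 0.0, 'qpos': array([ 8.86992259e+01,  2.05896896e+01,  6.32753774e-01, -2.10599077e-02,
       -7.01355748e+01, -1.65052610e+01]), 'joint_velocities': array([-0.05910595, -0.11418975, -0.01524732, -0.05843032,  0.02888053,
        0.00660623]), 'joint_torque': array([-4.53953845e-06, -5.83320558e+01,  2.93421310e+01,  6.93665341e+00,
       -5.96638580e-03,  2.78367912e-05]), 'tcp_pos': array([206.31174507, 642.2227719 , 255.37264595]), 'eef_rot': array([ 1.79905676e+02, -7.30337753e-03, -1.78132012e+01]), 'force': array([-0.18348517,  0.29642905, -0.98320855]), 'wrist_torque': array([ 0.03721516, -0.00717203, -0.01238455]), 'gripper_width': 84.95842383909465} 25.0
scene {'fx': 411.05894691843247, 'fy': 411.05894691843247, 'cx': 312.55632886243416, 'cy': 199.7166269028293, 'k1': -0.007018340330652715, 'rvec': array([ 0.80191955, -2.35149428,  1.35500131]), 'tvec': array([275.53218968, 356.57534043, 448.74813726])}
top {'fx': 430.126367871767, 'fy': 430.126367871767, 'cx': 316.25877183770785, 'cy': 203.93801102253144, 'k1': -0.037433028174137864, 'rvec': array([ 2.18211758, -2.17666309,  0.07250229]), 'tvec': array([-218.97257621,  541.98159465,  877.49835452])}
```

View pics/scene0.png

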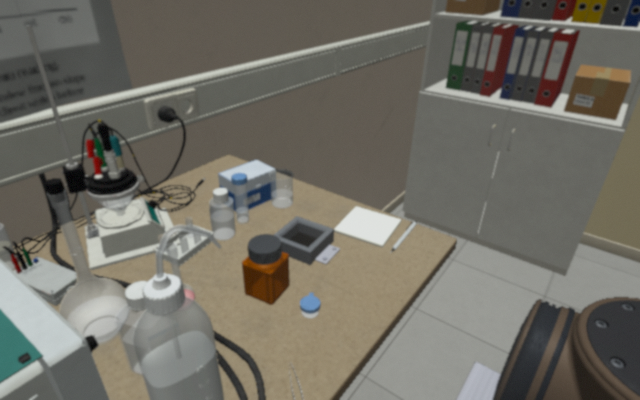

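View pics/top0.png

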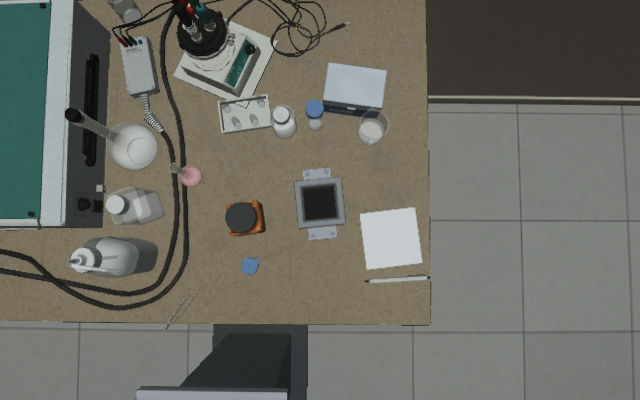

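```bash
cat > h.py <<'E'
import numpy as np, cv2
from workcell import env, read_camera
def cal(c):
    K=np.array([[c["fx"],0,c["cx"]],[0,c["fy"],c["cy"]],[0,0,1.]]);D=np.array([c["k1"],0,0,0,0.])
    return K,D
def cast(c,px,z):
    K,D=cal(c);u=cv2.undistortPoints(np.float64(px).reshape(-1,1,2),K,D).reshape(-1,2)
    R=cv2.Rodrigues(c["rvec"])[0];o=-R.T@c["tvec"];d=np.c_[u,np.ones(len(u))]@R
    return o+d*((z-o[2])/d[:,2])[:,None]
def proj(c,P):
    K,D=cal(c);return cv2.projectPoints(np.float64(P).reshape(-1,1,3),c["rvec"],c["tvec"],K,D)[0].reshape(-1,2)
E
python3 - <<'E'
from h import *
c=read_camera("top"); f=c["frame"]
R=cv2.Rodrigues(c["rvec"])[0];print("cam",-R.T@c["tvec"])
for p,z in [((243,217),96),((319,203),34),((391,239),8),((250,266),24),((372,128),0),((640,400),0),((0,0),0),((397,280),5)]:
    print(p,cast(c,[p],z)[0].round(1))
crop=f[150:300,200:440]; cv2.imwrite("pics/crop.png",cv2.resize(crop,None,fx=3.3,fy=3.3,interpolation=cv2.INTER_CUBIC))
print(proj(c,[[206,642,256],[0,0,0]]))
s=read_camera("scene");g=s["frame"][160:340,200:440];cv2.imwrite("pics/crop_s.png",cv2.resize(g,None,fx=3.3,fy=3.3,interpolation=cv2.INTER_CUBIC))
E
```

```text
cam [ 475.60260711 -225.04549849  913.70295172]
(243, 217) [511.5 -78.6  96. ]
(319, 203) [ 543.4 -223.4   34. ]
(391, 239) [ 469.9 -374.6    8. ]
(250, 266) [413.8 -81.6  24. ]
(372, 128) [ 708.8 -337.4    0. ]
(640, 400) [ 130.5 -901.9    0. ]
(0, 0) [1011.8  509.8    0. ]
(397, 280) [ 384.3 -386.9    5. ]
[[-216.6540921   399.22257628]
 [ 210.7071807   465.18999367]]
```

View pics/crop.png

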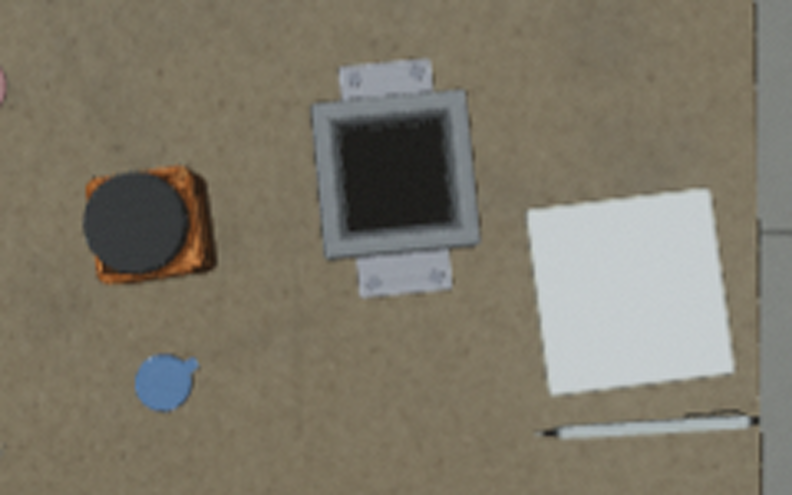

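View pics/crop_s.png

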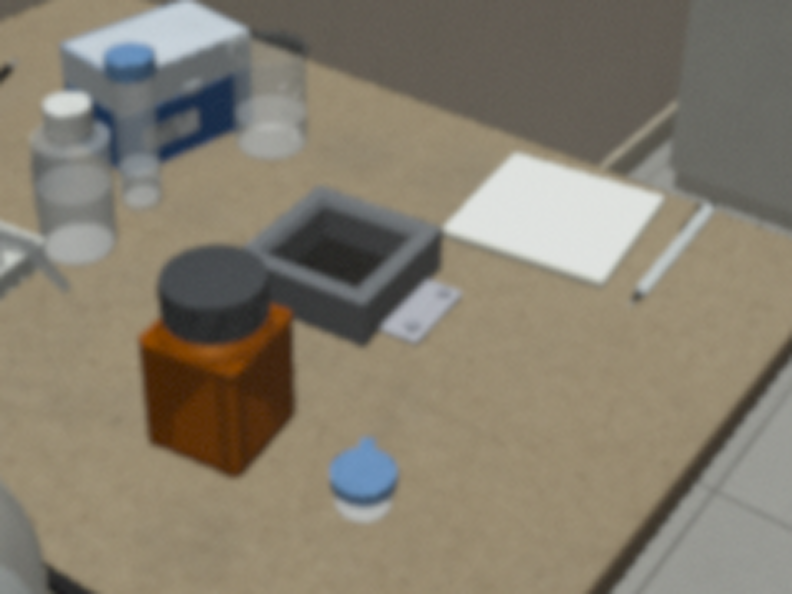

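The top view shows the cap near (241,217), the holder at (320,203), the tile at (391,239) and the cup at (250,266). Now I'll measure these more precisely.

```bash
cat > m.py <<'E'
from h import *
def rects(tag):
    c=read_camera("top"); f=c["frame"]; hsv=cv2.cvtColor(f,cv2.COLOR_BGR2HSV); H,S,V=[a.astype(int) for a in cv2.split(hsv)]
    dbg=f.copy()
    def big(m,box,cl=1):
        x0,y0,x1,y1=box; k=np.zeros(m.shape,np.uint8); k[y0:y1,x0:x1]=m[y0:y1,x0:x1].astype(np.uint8)
        k=cv2.morphologyEx(k,cv2.MORPH_OPEN,np.ones((3,3)))
        return max(cv2.findContours(k,cv2.RETR_EXTERNAL,cv2.CHAIN_APPROX_NONE)[0],key=cv2.contourArea)
    def rep(n,ct,z):
        w=cast(c,ct.reshape(-1,2),z)[:,:2].astype(np.float32); r=cv2.minAreaRect(w)
        m=cv2.moments(w.reshape(-1,1,2)); cv2.drawContours(dbg,[ct],-1,(0,255,0),1)
        print(n,"rect",np.round(r[0],1),np.round(r[1],1),round(r[2],2),"cen",round(m["m10"]/m["m00"],1),round(m["m01"]/m["m00"],1),"circ",np.round(cv2.minEnclosingCircle(w)[0],1),round(cv2.minEnclosingCircle(w)[1],1))
    rep("cap",big((V<85)&(S<90),(215,190,275,245)),108)
    rep("jar",big(((S>150)&(H<18))|((V<85)&(S<90)),(215,190,275,245)),76)
    rep("shoulder-hue",big(((S>150)&(H<18)),(215,190,275,245)),76)
    rep("holder",big((S<62)&(V<165),(292,175,348,230)),34)
    rep("pocket",big((V<65),(292,175,348,230)),6)
    rep("tile",big((V>170)&(S<50),(350,195,427,273)),8)
    rep("cup",big((H>95)&(S>90),(235,250,265,280)),24)
    cv2.imwrite(f"pics/{tag}.png",cv2.resize(dbg[150:300,200:440],None,fx=3.3,fy=3.3,interpolation=cv2.INTER_CUBIC))
E
python3 -c "
from m import *
rects('d1')"
```

```text
cap rect [511. -76.] [57.6 56.9] 45.48 cen 510.7 -76.3 circ [511.  -76.2] 29.6
jar rect [511.  -76.2] [63.7 72.8] 8.31 cen 510.8 -77.1 circ [510.5 -75.9] 41.8
shoulder-hue rect [ 512.3 -100.2] [25.1 62.7] 88.89 cen 509.7 -102.3 circ [512.4 -92.6] 31.6
holder rect [ 545.7 -224.3] [111.2 113.3] 0.15 cen 546.2 -224.1 circ [ 548.8 -224.1] 77.1
pocket rect [ 547.6 -223.5] [69.9 68.6] 5.58 cen 547.6 -223.6 circ [ 546.9 -223.4] 47.4
tile rect [ 472.3 -373.4] [117.  117.3] 7.14 cen 472.2 -373.4 circ [ 472.2 -373.4] 81.0
cup rect [414.8 -79.6] [30.7 33.1] 0.31 cen 414.9 -79.8 circ [415.8 -80.6] 18.5
```

View pics/d1.png

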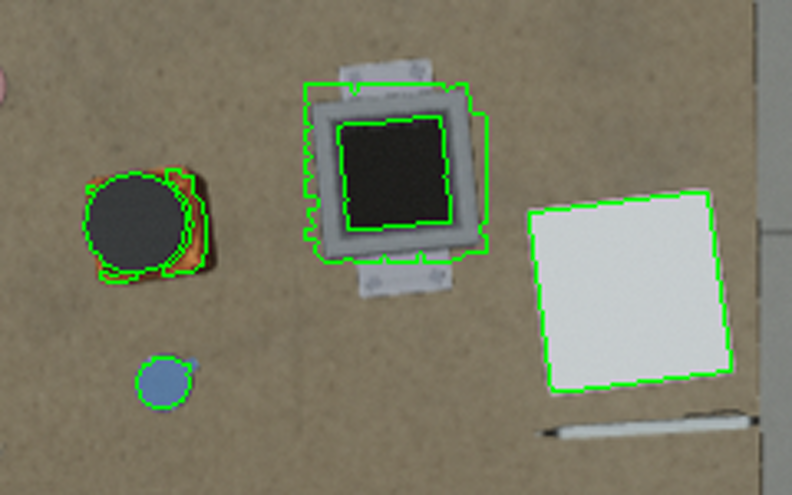

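Run:
```python
from h import *
c=read_camera("top"); f=c["frame"]; g=cv2.cvtColor(f,cv2.COLOR_BGR2GRAY).astype(float)
s=3.3
# rough corners in the magnified crop -> pixels; refine each edge by max gradient across it
def quad(name,P,z,half=3):
    P=np.array([[(x+.5)/s-.5+200,(y+.5)/s-.5+150] for x,y in P]); L=[]
    for i in range(len(P)):
        a,b=P[i],P[(i+1)%len(P)]; t=(b-a)/np.linalg.norm(b-a); n=np.array([-t[1],t[0]]); pts=[]
        for u in np.linspace(.15,.85,25):
            q=a+u*(b-a); d=np.arange(-half,half+.01,.1); X=(q+d[:,None]*n).astype(np.float32)
            v=cv2.remap(cv2.GaussianBlur(f,(0,0),.7),X[:,0].reshape(1,-1).copy(),X[:,1].reshape(1,-1).copy(),cv2.INTER_LINEAR)[0].astype(float)
            gr=np.abs(np.gradient(v,axis=0)).sum(1); k=gr>.6*gr.max(); pts.append(q+n*(d[k]*gr[k]).sum()/gr[k].sum())
        w=cast(c,pts,z)[:,:2].astype(np.float32); l=cv2.fitLine(w,cv2.DIST_HUBER,0,.01,.01).ravel(); L.append(l)
        print(name,i,"ang",round(np.degrees(np.arctan2(l[1],l[0]))%90,2),"mid",w.mean(0).round(1))
    if len(P)==4:
        C=[]
        for i in range(4):
            a,b=L[i-1],L[i]; A=np.c_[a[:2],-b[:2]]; x=np.linalg.solve(A,b[2:]-a[2:]); C.append(a[2:]+x[0]*a[:2])
        C=np.array(C);print(name,"centre",C.mean(0).round(1),"sides",np.linalg.norm(np.roll(C,-1,0)-C,axis=1).round(1))
quad("holder",[(315,103),(467,92),(479,242),(327,258)],34)
quad("tile",[(527,210),(710,189),(734,373),(551,395)],8)
quad("pocketbottom",[(340,127),(440,117),(451,224),(349,231)],6)
x=s
for n,a,b in [("jartop",(87,180),(185,167)),("jarleft",(87,180),(100,283)),("jarbot",(100,283),(198,271))]:
    quad(n,[a,b][:2],76)
cv2.imwrite("pics/jar.png",cv2.resize(f[190:245,215:275],None,fx=10,fy=10,interpolation=cv2.INTER_CUBIC))
# scene: cap centre check
sc=read_camera("scene"); print(proj(sc,[[511,-76,108],[511,-76,84]]).round(1), proj(sc,[[546,-223,34],[472,-373,8]]).round(1))
```

```text
holder 0 ang 3.96 mid [ 594.6 -221.3]
holder 1 ang 5.29 mid [ 549.1 -271.3]
holder 2 ang 6.49 mid [ 495.2 -229.4]
holder 3 ang 3.62 mid [ 540.5 -177.9]
holder centre [ 544.9 -224.6] sides [ 92.5  98.4  95.5 102.6]
tile 0 ang 7.05 mid [ 531.2 -366.9]
tile 1 ang 7.09 mid [ 478.8 -432.3]
tile 2 ang 7.21 mid [ 413.9 -381.1]
tile 3 ang 7.11 mid [ 464.9 -315. ]
tile centre [ 472.4 -373.6] sides [118.2 117.9 118.1 118.2]
pocketbottom 0 ang 5.58 mid [ 584.2 -220.4]
pocketbottom 1 ang 5.8 mid [ 549.5 -259.6]
pocketbottom 2 ang 6.22 mid [ 511.  -227.4]
pocketbottom 3 ang 5.0 mid [ 543.3 -188.1]
pocketbottom centre [ 547.6 -223.6] sides [71.  73.2 72.  74. ]
jartop 0 ang 5.38 mid [541.3 -70.4]
jartop 1 ang 5.31 mid [541.3 -70.4]
jarleft 0 ang 10.45 mid [506.5 -43. ]
jarleft 1 ang 13.0 mid [506.5 -43. ]
jarbot 0 ang 6.0 mid [478.4 -79.3]
jarbot 1 ang 6.39 mid [478.4 -79.3]
[[264.3 242.1]
 [265.  253.1]] [[301.7 232. ]
 [367.4 223.3]]
```

View pics/jar.png

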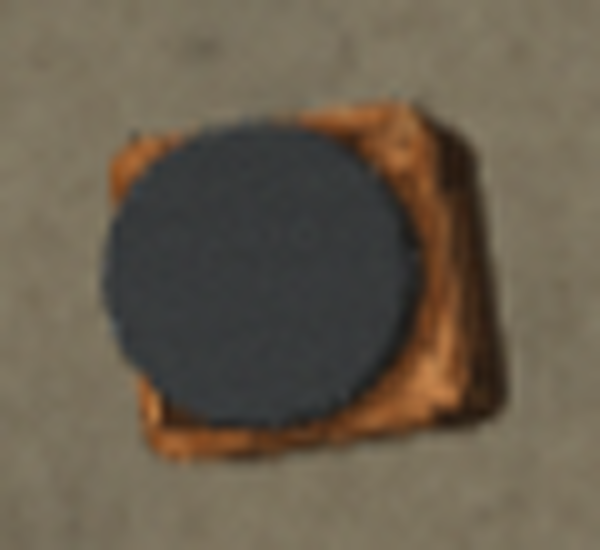

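```bash
cat > q.py <<'E'
from h import *
def fitquad(c,ct,z,name,trim=.2):
    w=cast(c,ct.reshape(-1,2),z)[:,:2].astype(np.float32)
    (cx,cy),(a,b),th=cv2.minAreaRect(w); box=cv2.boxPoints(((cx,cy),(a,b),th)); L=[]
    for i in range(4):
        p,q=box[i],box[(i+1)%4]; t=(q-p)/np.linalg.norm(q-p); n=np.array([-t[1],t[0]]); u=(w-p)@t/np.linalg.norm(q-p); d=np.abs((w-p)@n)
        k=(u>trim)&(u<1-trim)&(d<6); l=cv2.fitLine(w[k],cv2.DIST_HUBER,0,.01,.01).ravel(); L.append(l)
        print(name,i,"n",k.sum(),"ang",round(float(np.degrees(np.arctan2(l[1],l[0]))%90),2),"mid",w[k].mean(0).round(1))
    C=[]
    for i in range(4):
        A=np.c_[L[i-1][:2],-L[i][:2]];x=np.linalg.solve(A,L[i][2:]-L[i-1][2:]);C.append(L[i-1][2:]+x[0]*L[i-1][:2])
    C=np.array(C);print(name,"centre",C.mean(0).round(1),"sides",np.linalg.norm(np.roll(C,-1,0)-C,axis=1).round(1))
E
python3 - <<'E'
from q import *
c=read_camera("top"); f0=c["frame"]
K=4; f=cv2.resize(f0,None,fx=K,fy=K,interpolation=cv2.INTER_CUBIC); B,G,R=[a.astype(int) for a in cv2.split(f)]; V=np.maximum(np.maximum(B,G),R)
def mask(m,box,hole=False,op=9):
    k=np.zeros(m.shape,np.uint8);x0,y0,x1,y1=[K*v for v in box];k[y0:y1,x0:x1]=m[y0:y1,x0:x1]
    k=cv2.morphologyEx(k,cv2.MORPH_OPEN,np.ones((op,op)));k=cv2.morphologyEx(k,cv2.MORPH_CLOSE,np.ones((op,op)))
    ct=max(cv2.findContours(k,cv2.RETR_EXTERNAL,cv2.CHAIN_APPROX_NONE)[0],key=cv2.contourArea); return ct
sc=lambda ct:(ct.reshape(-1,2)+.5)/K-.5
dbg=f.copy()
h=mask((B-R>-8)&(V<150),(290,170,350,235),op=13); cv2.drawContours(dbg,[h],-1,(0,255,0),1); fitquad(c,sc(h),34,"holder")
p=mask((V<55),(290,170,350,235)); cv2.drawContours(dbg,[p],-1,(0,0,255),1); fitquad(c,sc(p),10,"pocket")
j=mask(((R-B>50)|(V<75)),(215,190,275,245)); cv2.drawContours(dbg,[j],-1,(0,255,0),1); fitquad(c,sc(j),76,"jar")
cv2.imwrite("pics/d2.png",dbg[160*K:250*K,215*K:355*K])
for nm,x,y in [("foot",322,174),("wall",303,200),("dark",320,203)]: print(nm,f0[y,x])
E
```

```text
holder 0 n 116 ang 5.43 mid [ 494.3 -229.1]
holder 1 n 119 ang 5.66 mid [ 549.4 -272.1]
holder 2 n 116 ang 5.81 mid [ 595.  -219.3]
holder 3 n 119 ang 5.65 mid [ 540.  -175.8]
holder centre [ 544.7 -224. ] sides [ 96.8 101.5  96.8 100.9]
pocket 0 n 76 ang 5.8 mid [ 513.1 -227.1]
pocket 1 n 78 ang 5.95 mid [ 550.1 -256.4]
pocket 2 n 76 ang 5.55 mid [ 580.5 -220.6]
pocket 3 n 78 ang 6.07 mid [ 543.6 -190.9]
pocket centre [ 546.8 -223.7] sides [65.7 67.5 65.9 67.8]
jar 0 n 103 ang 3.88 mid [481.1 -81.4]
jar 1 n 79 ang 8.8 mid [ 516.7 -114.5]
jar 2 n 99 ang 12.41 mid [542.  -74.5]
jar 3 n 70 ang 6.91 mid [509.3 -42.2]
jar centre [511.7 -78.4] sides [74.2 66.8 72.2 55.9]
foot [163 155 150]
wall [60 60 58]
dark [29 31 32]
```

View pics/d2.png

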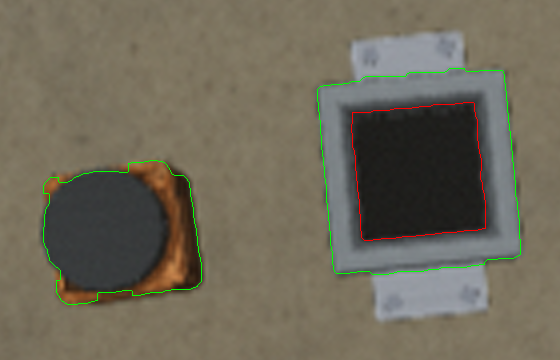

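Run:
```python
from h import *
c=read_camera("scene"); f=c["frame"]
cv2.imwrite("pics/js.png",cv2.resize(f[230:310,235:300],None,fx=8,fy=7.5,interpolation=cv2.INTER_CUBIC)[:600])
```

```text
(no output)
```

View pics/js.png

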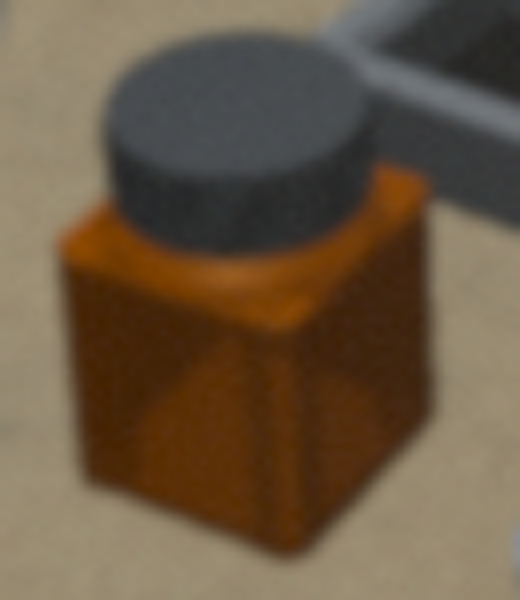

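Run:
```python
from h import *
c=read_camera("scene")
def ed(a,b,z):
    w=cast(c,[((x+.5)/8-.5+235,(y+.5)/7.5-.5+230) for x,y in(a,b)],z); d=w[1]-w[0]; print(z,w[:,:2].round(1),np.linalg.norm(d).round(1),round(np.degrees(np.arctan2(d[1],d[0]))%90,1))
ed((90,485),(280,557),0);ed((305,552),(432,415),0);ed((62,250),(270,325),76);ed((295,322),(430,195),76)
t=read_camera("top")
def et(a,b,z):
    w=cast(t,[((x+.5)/10-.5+215,(y+.5)/10-.5+190) for x,y in(a,b)],z); d=w[1]-w[0]; print("top",z,w[:,:2].round(1),np.linalg.norm(d).round(1),round(np.degrees(np.arctan2(d[1],d[0]))%90,1))
et((140,137),(400,102),76);et((110,180),(145,430),76);et((170,460),(440,418),76);et((478,160),(507,400),0)
```

```text
0 [[532.5 -41.7]
 [481.6 -50.5]] 51.6 9.7
0 [[ 478.3  -55.1]
 [ 486.9 -109.2]] 54.7 9.0
76 [[530.5 -38.9]
 [477.1 -47.2]] 54.0 8.8
76 [[ 473.6  -51.2]
 [ 480.9 -103.8]] 53.0 7.9
top 76 [[539.3 -46.2]
 [546.2 -97.2]] 51.5 7.8
top 76 [[530.8 -40.4]
 [482.  -48.2]] 49.4 9.0
top 76 [[ 476.2  -53.2]
 [ 484.5 -105.8]] 53.3 9.0
top 0 [[ 540.3 -102.5]
 [ 489.2 -109.2]] 51.5 7.6
```

```bash
python3 -m handwheel '[[0,0,45,0,0],[0,0,90,0,0],[0,0,135,0,0],[0,0,180,0,0],[0,0,200,0,0],[17,-40,200,-7,0],[34,-80,200,-14,0],[51,-120,200,-21,0],[68,-160,200,-28,0],[85,-200,200,-35,0],[102,-240,200,-42,0],[119,-280,200,-49,0]]'
```

```text
time_s: 1.75
tcp_pos: [325.7, 360.8, 456.6]
eef_rot: [-180.0, 0.0, -67.1]
force: [-0.2, 0.3, 0.4]
gripper_width: 85.7
```

```bash
python3 -m handwheel '[[17,-40,0,-7,0],[34,-80,0,-14,0],[51,-120,0,-21,0],[68,-160,0,-28,0],[85,-200,0,-35,0],[102,-240,0,-42,0],[119,-280,0,-49,0],[136,-320,0,-56,0],[153,-360,0,-63,0],[170,-400,0,-70,0],[185.6,-439,0,-77,0],[185.6,-439,0,-83,0]]'
python3 - <<'E'
from h import *
print(env.state()["qpos"])
E
```

```text
time_s: 2.95
tcp_pos: [511.9, -80.2, 455.4]
eef_rot: [180.0, -0.1, -150.4]
force: [-0.1, 0.5, 0.2]
gripper_width: 85.5
[ 1.28491425e+01  1.75001524e+00  2.17677115e+00  3.23394152e-02
 -9.05398697e+01 -7.32041490e+01]
```

```bash
python3 -m handwheel '[[0,0,-45,0,0],[0,0,-90,0,0],[0,0,-135,0,0],[0,0,-180,0,0],[0,0,-225,0,0],[0,0,-265,0,0],[0,0,-290,0,0],[0,0,-290,0,0]]'
python3 - <<'E'
from h import *
for n in("top","scene"):
    c=read_camera(n);f=c["frame"]; f=f[150:300,160:400] if n=="top" else f[130:330,160:400]
    cv2.imwrite(f"pics/{n}3.png",cv2.resize(f,None,fx=3,fy=3,interpolation=cv2.INTER_CUBIC))
E
```

```text
time_s: 3.75
tcp_pos: [508.7, -76.7, 163.0]
eef_rot: [179.9, -0.3, -149.8]
force: [0.3, -0.1, 1.3]
gripper_width: 85.2
```

View pics/scene3.png

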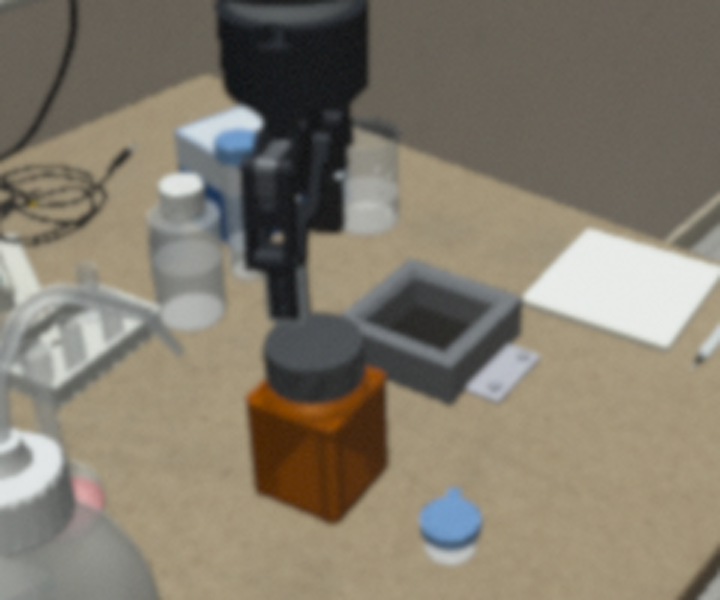

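View pics/top3.png

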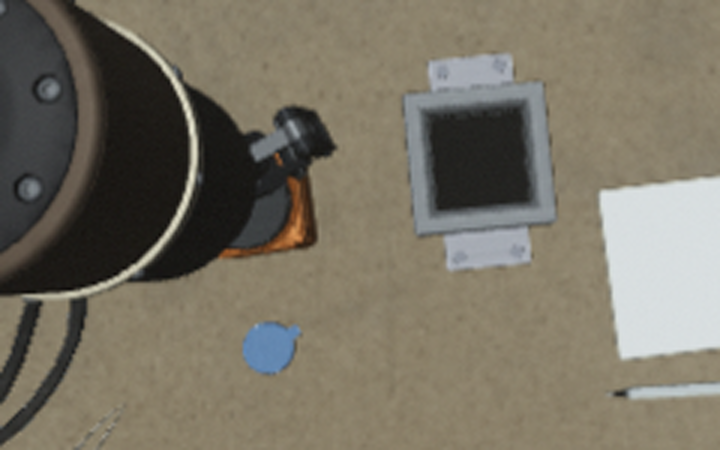

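Run:
```python
from h import *
c=read_camera("scene")
for z in(138,145,151): print(z,((proj(c,[[511-.5*w,-76.5+.866*w,z] for w in(44,52)])-[160,130])*3).round())
```

```text
138 [[292. 339.]
 [288. 348.]]
145 [[291. 328.]
 [288. 337.]]
151 [[291. 319.]
 [287. 328.]]
```

```bash
python3 -m handwheel '[[0,0,-25,0,0],[0,0,-45,0,0],[0,0,-57,0,0],[0,0,-57,0,0],[0,0,-57,0,0]]'
python3 - <<'E'
from h import *
print(env.state())
E
```

```text
time_s: 4.4
tcp_pos: [511.9, -76.3, 110.5]
eef_rot: [-180.0, 0.1, -149.8]
force: [0.1, -0.9, -0.3]
gripper_width: 85.1
{'time_s': 4.4, 'qpos': array([ 1.32929436e+01,  1.42164352e+01, -2.99883042e+01,  3.04528149e-02,
       -4.57052436e+01, -7.30970185e+01]), 'joint_velocities': array([-0.07010218, -0.48411007,  0.35559766,  0.07998375,  0.08132432,
       -0.04861039]), 'joint_torque': array([-3.64278734e-02, -4.17425251e+01,  2.18197113e+01,  5.14527932e+00,
        2.92089715e-02, -1.26790501e-04]), 'tcp_pos': array([511.94737773, -76.26379666, 110.51626615]), 'eef_rot': array([-1.79952941e+02,  7.97771208e-02, -1.49782793e+02]), 'force': array([ 0.14045807, -0.94067965, -0.31341028]), 'wrist_torque': array([ 0.01654353, -0.00076077, -0.04232575]), 'gripper_width': 85.13443841851706}
```

Close on the cap.

```bash
python3 -m handwheel '[[0,0,0,0,255],[0,0,0,0,255],[0,0,0,0,255],[0,0,0,0,255],[0,0,0,0,255],[0,0,0,0,255],[0,0,0,0,255],[0,0,0,0,255]]' 90
python3 - <<'E'
from h import *
print(env.state()["wrist_torque"])
for n in("scene",):
    c=read_camera(n);f=c["frame"]; f=f[180:310,200:320]
    cv2.imwrite(f"pics/{n}4.png",cv2.resize(f,None,fx=4.5,fy=4.5,interpolation=cv2.INTER_CUBIC))
E
```

```text
time_s: 5.2
tcp_pos: [511.8, -76.4, 110.9]
eef_rot: [-179.9, 0.1, -149.8]
force: [-2.3, -0.7, 8.7]
gripper_width: 54.8
[0.16318102 0.93113072 0.00147302]
```

View pics/scene4.png

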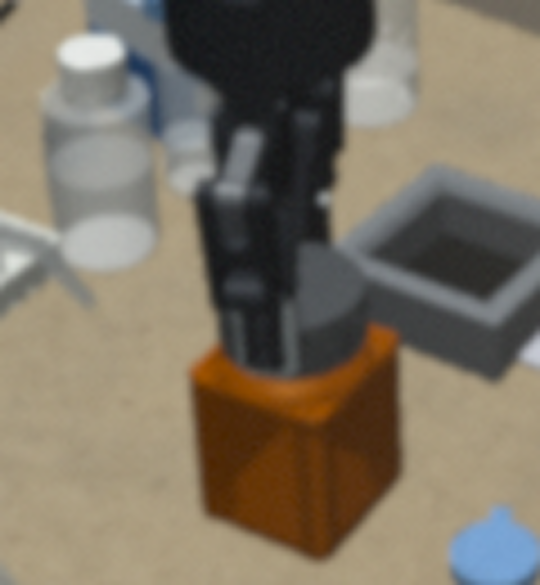

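```bash
python3 -m handwheel '[[0,0,5,0,255],[0,0,15,0,255],[0,0,30,0,255],[0,0,45,0,255],[0,0,60,0,255],[0,0,60,0,255],[0,0,60,0,255]]'
python3 - <<'E'
from h import *
print(env.state()["wrist_torque"])
for n,b in(("scene",(160,310,190,330)),("top",(150,300,180,370))):
    c=read_camera(n);f=c["frame"]; f=f[b[0]:b[1],b[2]:b[3]]
    cv2.imwrite(f"pics/{n}5.png",cv2.resize(f,None,fx=4,fy=4,interpolation=cv2.INTER_CUBIC))
E
```

```text
time_s: 5.95
tcp_pos: [510.6, -76.3, 169.0]
eef_rot: [180.0, -0.0, -149.8]
force: [-0.6, -0.8, -8.3]
gripper_width: 55.2
[-0.00427002  0.05511299  0.01294105]
```

View pics/scene5.png

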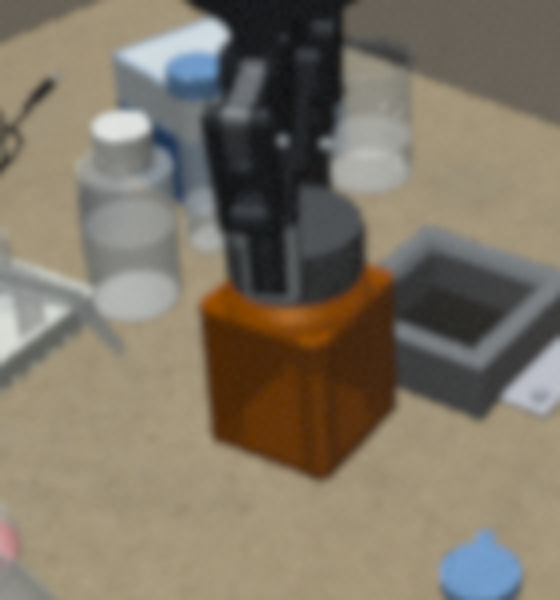

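View pics/top5.png

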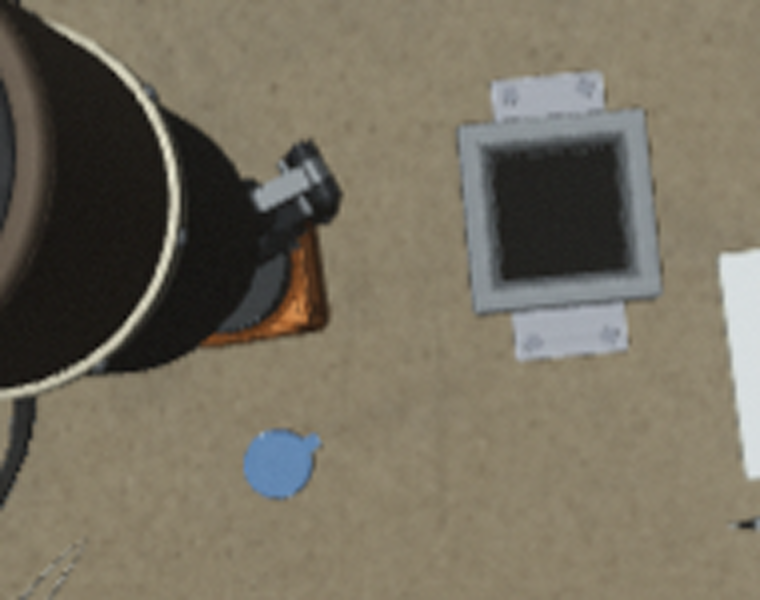

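```bash
python3 -m handwheel '[[3,-15,0,-0.5,255],[9,-40,0,-1,255],[16,-70,0,-2,255],[24,-100,0,-3,255],[31,-130,0,-3,255],[34,-143,0,-3,255],[35,-147.5,0,-3,255],[35,-147.5,0,-3,255],[35,-147.5,0,-3,255]]'
python3 - <<'E'
from h import *
for n,b in(("scene",(130,280,230,370)),("top",(150,270,220,380))):
    c=read_camera(n);f=c["frame"]; f=f[b[0]:b[1],b[2]:b[3]]
    cv2.imwrite(f"pics/{n}6.png",cv2.resize(f,None,fx=4,fy=4,interpolation=cv2.INTER_CUBIC))
E
```

```text
time_s: 6.95
tcp_pos: [545.6, -223.1, 168.8]
eef_rot: [179.9, -0.0, -152.8]
force: [0.4, 0.3, -7.9]
gripper_width: 54.6
```

View pics/scene6.png

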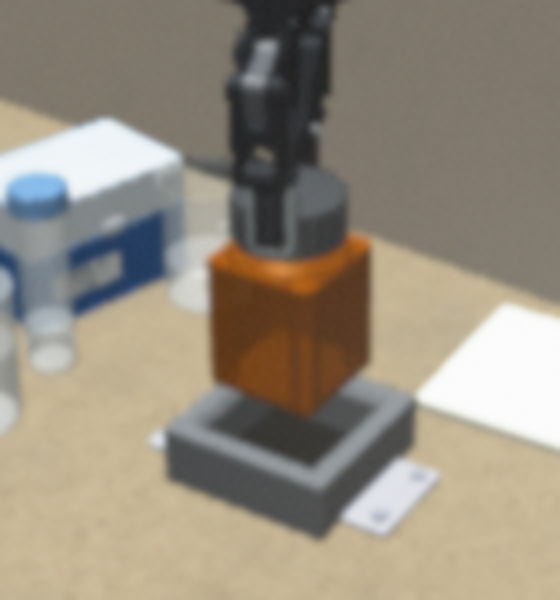

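View pics/top6.png

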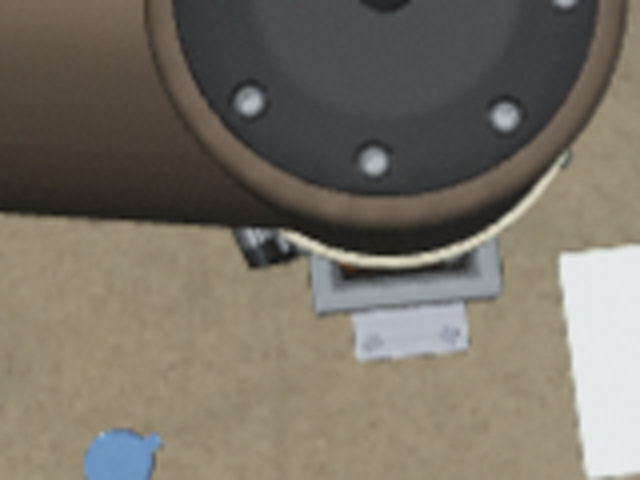

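Run:
```python
from h import *
c=read_camera("scene");f=c["frame"]
T=lambda P:[((x+.5)/4-.5+230,(y+.5)/4-.5+130) for x,y in P]
w=cast(c,T([(213,383),(290,412),(318,408),(370,350)]),58)[:,:2]; print(w.round(1))
for a,b in((0,1),(2,3)): d=w[b]-w[a]; print(round(np.degrees(np.arctan2(d[1],d[0]))%90,1))
A=np.c_[w[1]-w[0],-(w[3]-w[2])]; t=np.linalg.solve(A,w[2]-w[0]); print("corner",w[0]+t[0]*(w[1]-w[0]))
a=np.radians(5.65);R=np.array([[np.cos(a),-np.sin(a)],[np.sin(a),np.cos(a)]])
print("want",np.array([546,-223.8])+R@[-32,32])
# holder front outer corners seen in scene (top, z=34)
w=cast(c,T([(170,435),(315,487),(330,487),(412,408)]),34)[:,:2]; print(w.round(1))
A=np.c_[w[1]-w[0],-(w[3]-w[2])]; t=np.linalg.solve(A,w[2]-w[0]); print("corner",w[0]+t[0]*(w[1]-w[0]),"want",np.array([546,-223.8])+R@[-49,49])
cv2.imwrite("pics/s7.png",cv2.resize(f[215:275,260:345],None,fx=9,fy=9,interpolation=cv2.INTER_CUBIC))
```

```text
[[ 569.6 -190.7]
 [ 522.2 -194.8]
 [ 513.3 -206.3]
 [ 524.6 -266.1]]
5.0
10.7
corner [ 511.29958577 -195.76816927]
want [ 511.00501676 -195.10590395]
[[ 579.5 -167.3]
 [ 493.8 -178.9]
 [ 487.9 -183.4]
 [ 495.2 -264.5]]
corner [ 487.5937814  -179.69238716] want [ 492.41393192 -179.86216542]
```

View pics/s7.png

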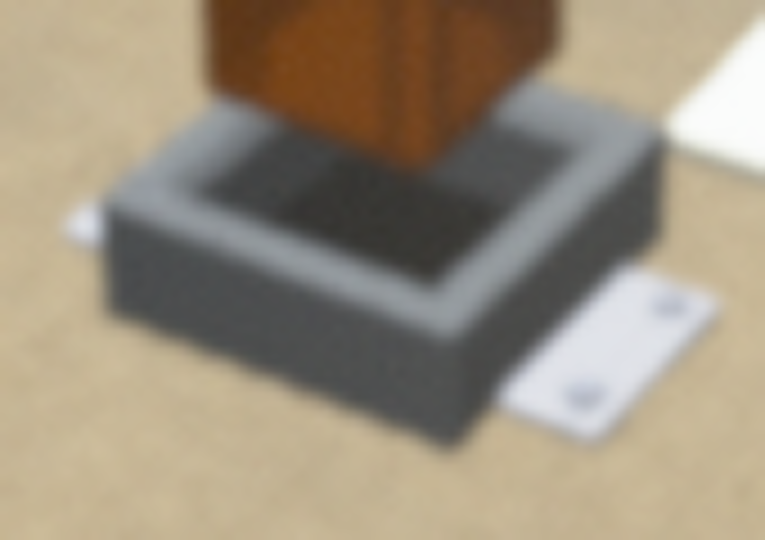

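Run:
```python
from h import *
c=read_camera("scene");f=c["frame"]
T=lambda P:[((x+.5)/9-.5+260,(y+.5)/9-.5+215) for x,y in P]
a=np.radians(5.65);R=np.array([[np.cos(a),-np.sin(a)],[np.sin(a),np.cos(a)]])
def cor(P,z,n,off):
    w=cast(c,T(P),z)[:,:2];
    for i,j in((0,1),(2,3)): d=w[j]-w[i]; print(" ang",round(np.degrees(np.arctan2(d[1],d[0]))%90,1))
    A=np.c_[w[1]-w[0],-(w[3]-w[2])]; t=np.linalg.solve(A,w[2]-w[0]); k=w[0]+t[0]*(w[1]-w[0]); print(n,k.round(1),"-> centre",(k-R@off).round(1))
cor([(120,208),(430,333),(465,327),(655,150)],34,"holder top outer",[-49,49])
cor([(115,315),(430,447),(465,440),(495,400)],0,"holder bottom",[-49,49])
cor([(200,195),(420,285),(445,280),(580,160)],32,"chamfer outer/in",[-35,35])
cor([(212,95),(370,160),(440,160),(555,55)],58,"jar foot",[-32,32])
```

```text
ang 4.7
 ang 4.4
holder top outer [ 489.8 -177.6] -> centre [ 543.4 -221.5]
 ang 4.8
 ang 12.0
holder bottom [ 490.5 -179.8] -> centre [ 544.1 -223.7]
 ang 3.9
 ang 3.8
chamfer outer/in [ 505.6 -191.9] -> centre [ 543.9 -223.3]
 ang 2.7
 ang 5.8
jar foot [ 511.9 -194.4] -> centre [ 546.9 -223.1]
```

```bash
python3 -m handwheel '[[-1.5,-0.4,-8,0,255],[-1.5,-0.4,-16,0,255],[-1.5,-0.4,-22,0,255],[-1.5,-0.4,-24,0,255],[-1.5,-0.4,-26,0,255],[-1.5,-0.4,-28,0,255],[-1.5,-0.4,-28,0,255]]'
python3 - <<'E'
from h import *
for n,b in(("scene",(150,270,240,360)),):
    c=read_camera(n);f=c["frame"]; f=f[b[0]:b[1],b[2]:b[3]]
    cv2.imwrite(f"pics/{n}8.png",cv2.resize(f,None,fx=5,fy=5,interpolation=cv2.INTER_CUBIC))
E
```

```text
time_s: 7.85
tcp_pos: [546.7, -224.4, 143.2]
eef_rot: [-179.8, 0.2, -152.8]
force: [2.0, 2.3, 4.7]
gripper_width: 54.9
```

View pics/scene8.png

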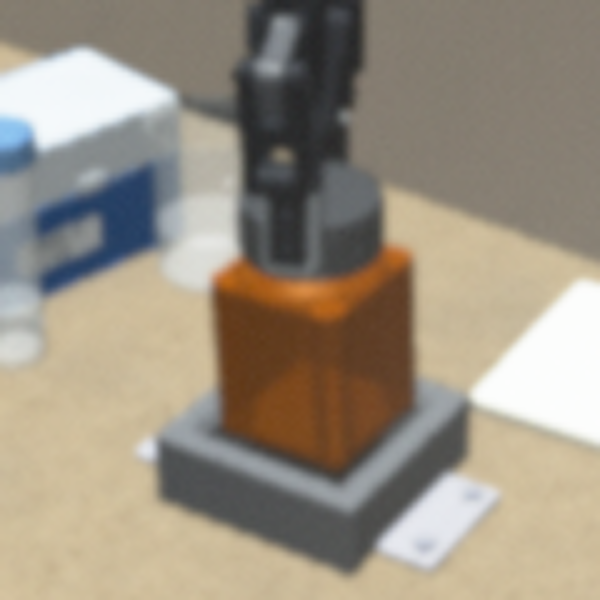

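```bash
python3 -m handwheel '[[2,0,0,0,255],[2,0,0,0,255],[2,0,-1,0,255]]'; python3 -m handwheel '[[0,0,-1.5,0,255],[0,0,-3,0,255],[0,0,-3,0,255]]'
```

```text
time_s: 8.2
tcp_pos: [548.5, -224.3, 142.4]
eef_rot: [-179.8, 0.2, -152.8]
force: [1.4, 5.7, 12.3]
gripper_width: 54.8
time_s: 8.5
tcp_pos: [550.6, -224.2, 141.2]
eef_rot: [-179.7, 0.4, -152.7]
force: [2.9, 7.3, 16.9]
gripper_width: 55.0
```

```bash
cat > v.py <<'E'
import sys
from h import *
t=sys.argv[1]
for n,b in(("scene",(170,260,250,360)),("top",(150,250,270,390))):
    c=read_camera(n);f=c["frame"]; f=f[b[0]:b[1],b[2]:b[3]]
    cv2.imwrite(f"pics/{n}{t}.png",cv2.resize(f,None,fx=6,fy=6,interpolation=cv2.INTER_CUBIC))
s=env.state();print(s["time_s"],s["tcp_pos"].round(1),s["eef_rot"].round(2),s["force"].round(1),s["wrist_torque"].round(2))
E
python3 v.py 9
```

```text
8.6 [ 550.6 -224.2  141.2] [-179.69    0.41 -152.7 ] [ 4.   7.1 16.7] [ 2.77 -0.79  0.09]
```

View pics/scene9.png

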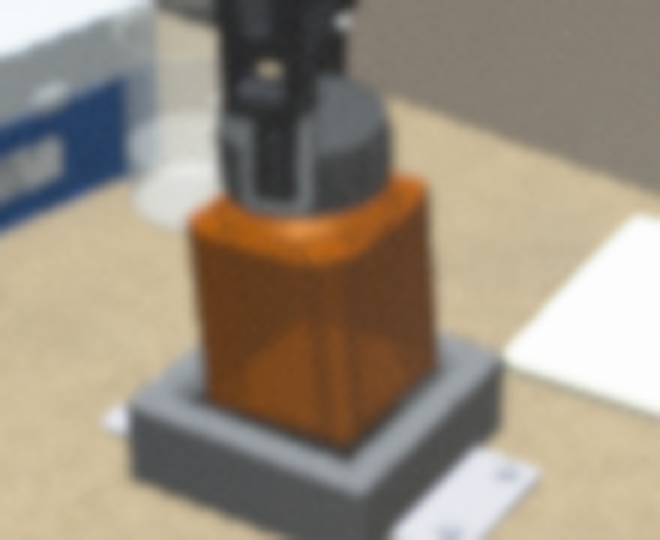

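View pics/top9.png

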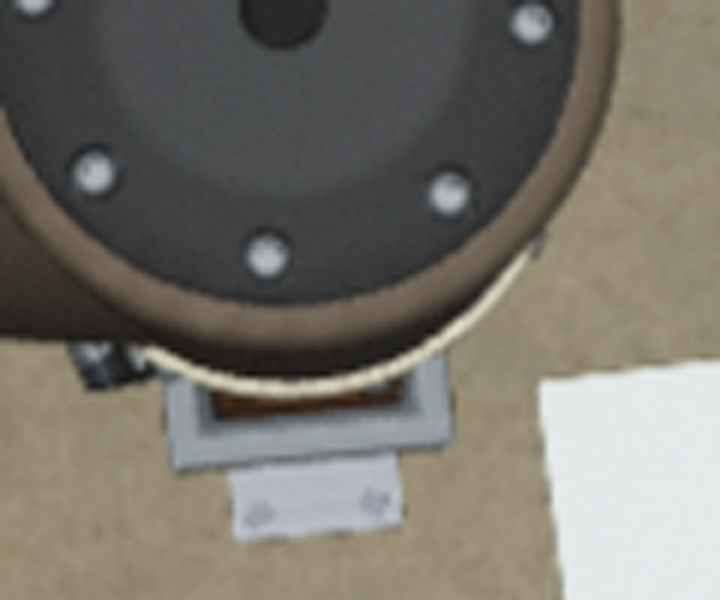

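```bash
python3 -m handwheel '[[-2,0,2,0,255],[-4,0,4,0,255],[-4,0,6,0,255],[-4,0,8,0,255],[-4,0,8,0,255]]'; python3 v.py 10
python3 - <<'E'
from h import *
c=read_camera("scene");cv2.imwrite("pics/s10b.png",cv2.resize(c["frame"][195:265,265:345],None,fx=8,fy=8,interpolation=cv2.INTER_CUBIC))
E
```

```text
time_s: 9.1
tcp_pos: [542.5, -224.3, 145.1]
eef_rot: [180.0, -0.0, -152.8]
force: [2.6, 1.0, -2.1]
gripper_width: 54.6
9.2 [ 542.6 -224.4  145. ] [ 1.8000e+02 -1.0000e-02 -1.5281e+02] [ 1.8  0.9 -1.7] [ 0.23 -1.11  0.01]
```

View pics/scene10.png

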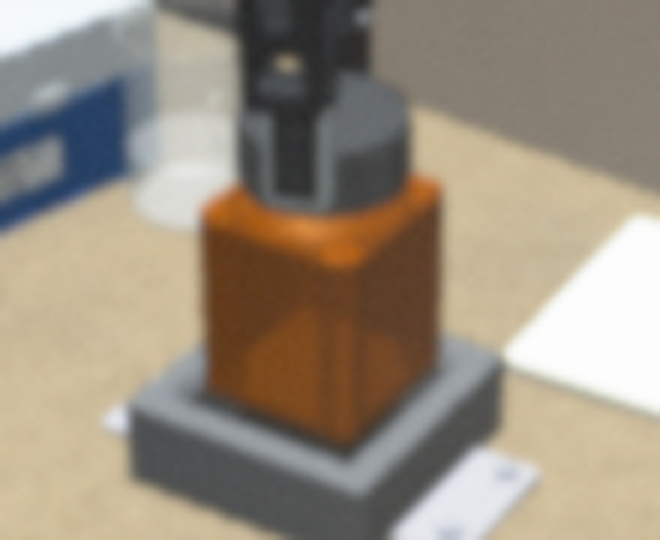

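View pics/s10b.png

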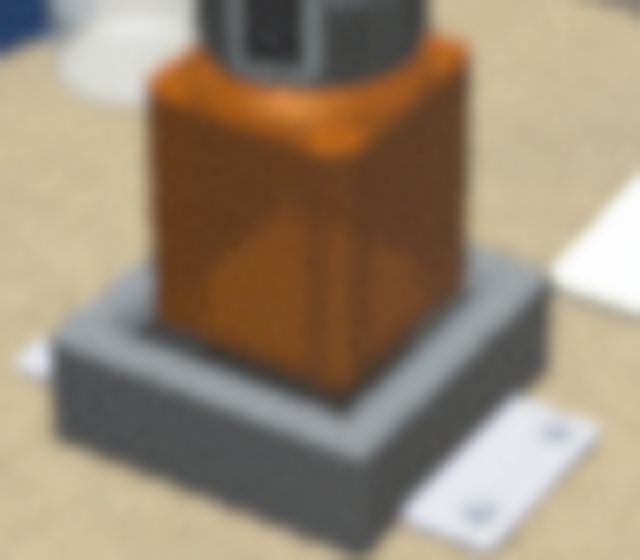

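View pics/top10.png

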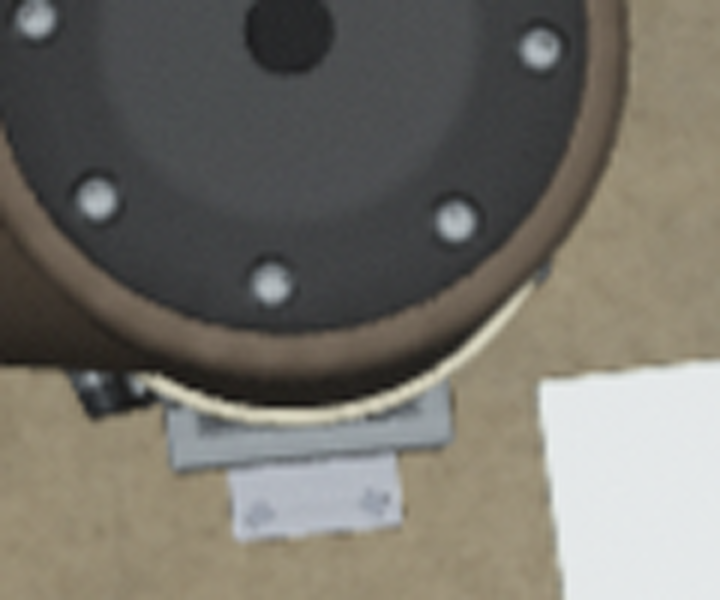

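Run:
```python
from h import *
c=read_camera("scene");f=c["frame"]
T=lambda P:[((x+.5)/8-.5+265,(y+.5)/8-.5+195) for x,y in P]
a=np.radians(5.65);R=np.array([[np.cos(a),-np.sin(a)],[np.sin(a),np.cos(a)]])
def cor(P,z,n,off):
    w=cast(c,T(P),z)[:,:2]
    an=[round(np.degrees(np.arctan2(*(w[j]-w[i])[::-1]))%90,1) for i,j in((0,1),(2,3))]
    A=np.c_[w[1]-w[0],-(w[3]-w[2])]; t=np.linalg.solve(A,w[2]-w[0]); k=w[0]+t[0]*(w[1]-w[0]); print(n,an,k.round(1),"-> centre",(k-R@off).round(1))
cor([(60,345),(345,458),(375,455),(545,300)],34,"outer",[-49,49])
for z in(30,34):cor([(160,318),(325,390),(355,385),(465,290)],z,"foot",[-32,32])
cor([(152,90),(300,145),(360,145),(467,60)],110,"shoulder",[-32,32])
```

```text
outer [np.float64(5.2), np.float64(3.7)] [ 488.5 -177.4] -> centre [ 542.1 -221.3]
foot [np.float64(1.9), np.float64(3.3)] [ 513.5 -200.4] -> centre [ 548.5 -229.1]
foot [np.float64(1.9), np.float64(3.3)] [ 510.2 -196.1] -> centre [ 545.2 -224.8]
shoulder [np.float64(3.4), np.float64(4.1)] [ 505.5 -189.6] -> centre [ 540.5 -218.3]
```

```bash
python3 -m handwheel '[[1,0,6,0,255],[2,0,12,0,255],[2,0,20,0,255],[2,0,20,0,255],[2,0,20,0,255]]'; python3 v.py 11
python3 - <<'E'
from h import *
c=read_camera("scene");cv2.imwrite("pics/s11b.png",cv2.resize(c["frame"][180:265,265:345],None,fx=8,fy=7,interpolation=cv2.INTER_CUBIC))
c=read_camera("top")
# vertical-edge check: where upright jar edges should point
c=read_camera("scene")
a=np.radians(5.65);R=np.array([[np.cos(a),-np.sin(a)],[np.sin(a),np.cos(a)]])
for o in([-32,32],[32,32],[-32,-32]):
    p=np.array([545,-224])+R@o; q=(proj(c,[[*p,54],[*p,130]])-[265,180])*[8,7]; print(o,q.round(0))
E
```

```text
time_s: 9.8
tcp_pos: [544.4, -224.2, 165.4]
eef_rot: [180.0, 0.0, -152.8]
force: [-0.4, -0.5, -8.8]
gripper_width: 54.7
9.9 [ 544.1 -224.2  165. ] [ 1.7997e+02 -3.0000e-02 -1.5282e+02] [ 0.4 -0.1 -7.7] [0.02 0.02 0.03]
[-32, 32] [[336. 394.]
 [337. 166.]]
[32, 32] [[127. 327.]
 [118. 103.]]
[-32, -32] [[466. 290.]
 [473.  70.]]
```

View pics/s11b.png

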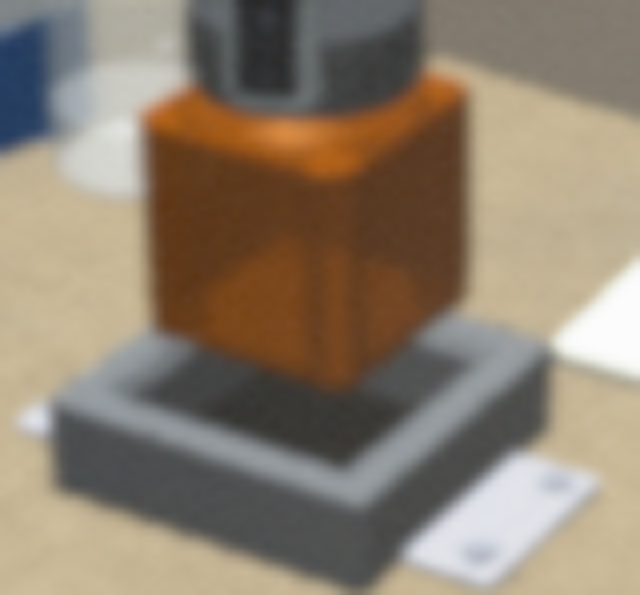

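View pics/top11.png

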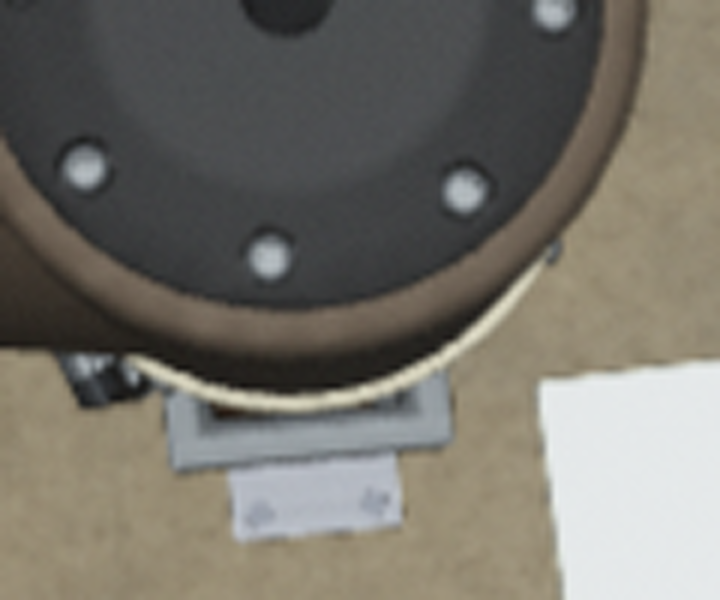

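Run:
```python
from h import *
c=read_camera("scene")
a=np.radians(5.65);R=np.array([[np.cos(a),-np.sin(a)],[np.sin(a),np.cos(a)]])
P=lambda p,z:((proj(c,[[*p,z]])-[265,180])*[8,7])[0].round(0)
C=np.array([545,-224.])
for n,o,z in [("left",[49,49],34),("front",[-49,49],34),("right",[-49,-49],34),("frontbottom",[-49,49],0),("pocket front z34 (chamf outer)",[-37.5,37.5],34),("pocket front z30",[-33.5,33.5],30),("pocket far-right z30",[-33.5,-33.5],30),("pocket left z30",[33.5,33.5],30)]: print(n,P(C+R@o,z), "d/dx",P(C+[5,0]+R@o,z)-P(C+R@o,z),"d/dy",P(C+[0,5]+R@o,z)-P(C+R@o,z))
```

```text
left [ 38. 392.] d/dx [-14.  -6.] d/dy [-13.   8.]
front [357. 501.] d/dx [-16.  -7.] d/dy [-12.   8.]
right [551. 336.] d/dx [-15.  -6.] d/dy [-11.   7.]
frontbottom [357. 595.] d/dx [-16.  -7.] d/dy [-13.   9.]
pocket front z34 (chamf outer) [343. 467.] d/dx [-16.  -7.] d/dy [-12.   8.]
pocket front z30 [338. 466.] d/dx [-16.  -6.] d/dy [-12.   9.]
pocket far-right z30 [472. 355.] d/dx [-15.  -6.] d/dy [-11.   7.]
pocket left z30 [122. 394.] d/dx [-15.  -6.] d/dy [-13.   8.]
```

```bash
python3 -m handwheel '[[0,2,-8,0,255],[0,2,-16,0,255],[0,2,-20,0,255],[0,2,-20,0,255]]'; python3 -m handwheel '[[0,0,-1.5,0,255],[0,0,-1.5,0,255]]';python3 -m handwheel '[[0,0,-1.5,0,255],[0,0,-1.5,0,255]]'
```

```text
time_s: 10.5
tcp_pos: [544.9, -222.6, 145.3]
eef_rot: [-180.0, -0.0, -152.8]
force: [0.9, 0.2, -4.5]
gripper_width: 54.7
time_s: 10.7
tcp_pos: [545.3, -222.4, 144.4]
eef_rot: [-179.9, 0.1, -152.8]
force: [0.8, 0.6, -2.9]
gripper_width: 54.4
time_s: 10.9
tcp_pos: [546.0, -222.1, 143.3]
eef_rot: [-179.9, 0.2, -152.8]
force: [2.3, 1.6, 2.8]
gripper_width: 54.4
```

```bash
python3 -m handwheel '[[-1.5,0,0,0,255],[-3,0,0,0,255],[-3,0,0,0,255]]'; python3 -m handwheel '[[0,1.5,0,0,255],[0,3,0,0,255],[0,3,0,0,255]]'
```

```text
time_s: 11.2
tcp_pos: [543.5, -222.3, 143.9]
eef_rot: [-179.8, 0.2, -152.8]
force: [4.7, 2.3, 5.5]
gripper_width: 54.8
time_s: 11.5
tcp_pos: [541.7, -219.7, 142.1]
eef_rot: [-179.9, -0.0, -152.8]
force: [3.8, -5.2, -3.5]
gripper_width: 54.7
```

```bash
python3 -m handwheel '[[1.5,-0.5,0,0,255],[3,-1,0,0,255],[3,-1,0,0,255]]'; python3 -m handwheel '[[0,0,-1.5,0,255],[0,0,-1.5,0,255]]'; python3 -m handwheel '[[0,0,-1.5,0,255],[0,0,-1.5,0,255]]'
```

```text
time_s: 11.8
tcp_pos: [543.6, -220.3, 141.3]
eef_rot: [179.9, -0.1, -152.8]
force: [1.2, -3.3, -6.4]
gripper_width: 54.9
time_s: 12.0
tcp_pos: [543.8, -220.2, 140.1]
eef_rot: [179.9, -0.1, -152.8]
force: [1.3, -3.7, -7.8]
gripper_width: 54.5
time_s: 12.2
tcp_pos: [544.1, -220.2, 138.9]
eef_rot: [180.0, -0.0, -152.8]
force: [0.8, -2.8, -7.1]
gripper_width: 54.7
```

```bash
python3 -m handwheel '[[0,-0.7,-2,0,255],[0,-0.7,-4,0,255],[0,-0.7,-4,0,255]]'; python3 -m handwheel '[[0,0,-2,0,255],[0,0,-4,0,255],[0,0,-6,0,255],[0,0,-6,0,255]]'
```

```text
time_s: 12.5
tcp_pos: [544.2, -220.9, 134.8]
eef_rot: [180.0, -0.0, -152.8]
force: [0.7, -1.3, -8.1]
gripper_width: 54.8
time_s: 12.9
tcp_pos: [544.3, -220.9, 128.9]
eef_rot: [180.0, -0.0, -152.8]
force: [0.4, -1.4, -8.3]
gripper_width: 54.4
```

```bash
python3 -m handwheel '[[0,0,-2,0,255],[0,0,-4,0,255],[0,0,-6,0,255],[0,0,-8,0,255],[0,0,-9,0,255],[0,0,-9,0,255]]';  python3 -m handwheel '[[0,0,-1,0,255],[0,0,-2,0,255],[0,0,-2,0,255]]'
```

```text
time_s: 13.5
tcp_pos: [544.5, -221.0, 120.1]
eef_rot: [180.0, -0.0, -152.8]
force: [1.3, -2.2, -7.8]
gripper_width: 54.7
time_s: 13.8
tcp_pos: [544.6, -221.2, 118.6]
eef_rot: [-180.0, -0.0, -152.8]
force: [-0.9, -2.8, -2.5]
gripper_width: 54.6
```

```bash
python3 -m handwheel '[[0,-0.5,-1,0,255],[0,-0.5,-1,0,255],[0,-0.5,-1,0,255]]'; python3 v.py 12
```

```text
time_s: 14.1
tcp_pos: [544.7, -221.8, 117.9]
eef_rot: [-180.0, 0.0, -152.8]
force: [-2.1, -4.9, 3.2]
gripper_width: 54.7
14.2 [ 544.8 -221.8  117.9] [-1.7995e+02  2.0000e-02 -1.5280e+02] [-2.8 -3.9  4.5] [-1.68  0.77 -0.03]
```

View pics/scene12.png

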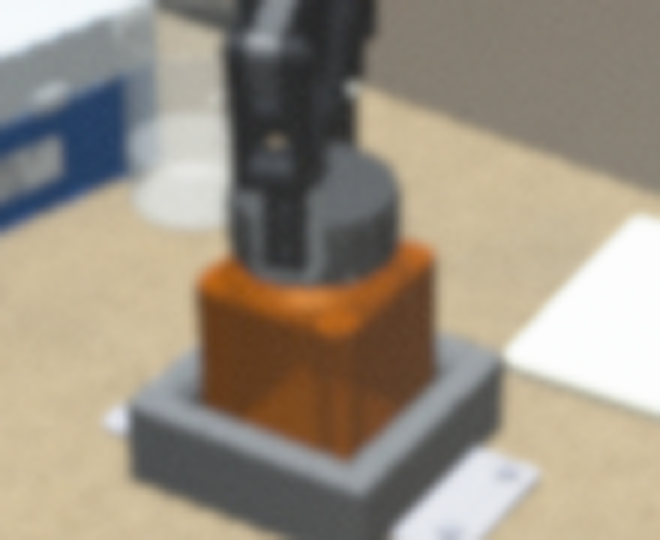

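```bash
python3 -m handwheel '[[0,0.5,1,0,0],[0,0.5,1,0,0],[0,0.5,1,0,0],[0,0.5,1,0,0],[0,0.5,1,0,0],[0,0.5,1,0,0]]'; python3 v.py 13
```

```text
time_s: 14.8
tcp_pos: [544.5, -220.9, 118.2]
eef_rot: [180.0, -0.0, -152.8]
force: [0.9, 0.6, -0.6]
gripper_width: 85.7
14.9 [ 544.6 -220.9  118.3] [ 180.      0.   -152.81] [ 0.4 -0.4 -0.3] [-0.   -0.   -0.07]
```

View pics/scene13.png

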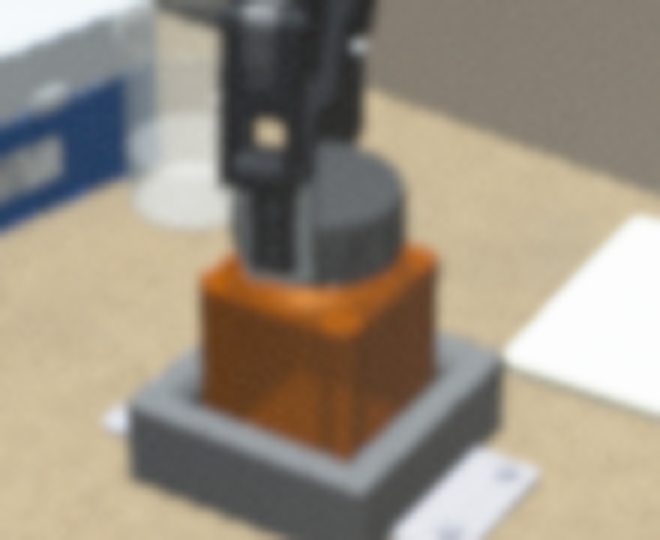

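View pics/top13.png

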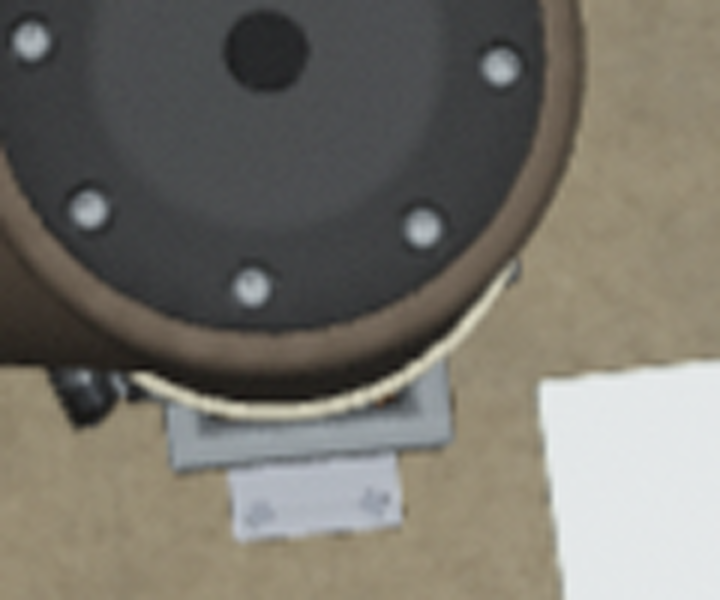

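Run:
```python
from h import *
c=read_camera("scene");f=c["frame"]
cv2.imwrite("pics/s14.png",cv2.resize(f[185:225,280:325],None,fx=16,fy=14,interpolation=cv2.INTER_CUBIC))
for p in([545,-222],[550,-222],[545,-217]): print(((proj(c,[[*p,102],[*p,114],[*p,90]])-[280,185])*[16,14]).round(0).tolist())
print((185*0))
# shoulder level check (full px): shoulder front corner & rim
a=np.radians(5.65);R=np.array([[np.cos(a),-np.sin(a)],[np.sin(a),np.cos(a)]])
C=np.array([543,-222.])
print(((proj(c,[[*(C+R@[-32,32]),82],[*(C+R@[-32,-32]),82],[*(C+R@[32,32]),82],[*(C+R@[-49,49]),34],[*(C+R@[49,49]),34]])-[250,170])*6).round(0).tolist())
```

```text
[[346.0, 276.0], [346.0, 205.0], [346.0, 347.0]]
[[315.0, 265.0], [315.0, 194.0], [316.0, 336.0]]
[[321.0, 290.0], [321.0, 219.0], [322.0, 361.0]]
0
[[344.0, 333.0], [443.0, 245.0], [184.0, 276.0], [359.0, 494.0], [119.0, 401.0]]
```

View pics/s14.png

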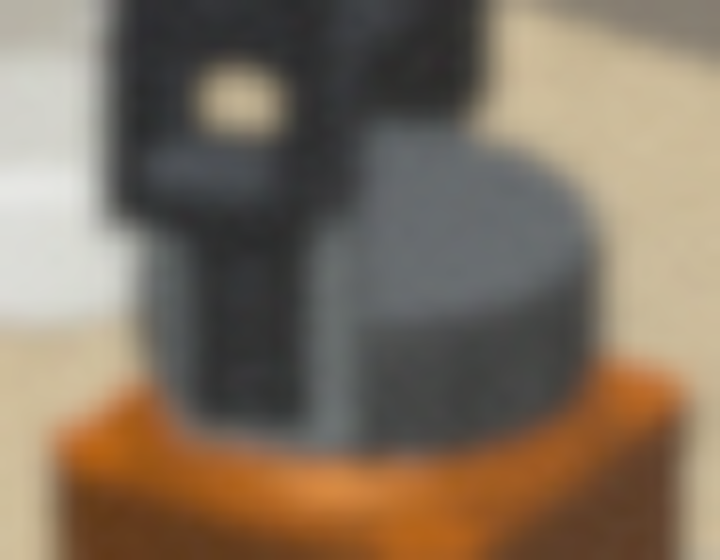

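Run:
```python
from h import *
c=read_camera("scene");s=env.state();p=s["tcp_pos"];th=np.radians(s["eef_rot"][2])
ux=np.array([np.cos(th),np.sin(th)]);uy=np.array([np.sin(th),-np.cos(th)]); print(ux,uy)
for w in (43,50,57):
  for z in (106,120):
    q=[[*(p[:2]+uy*w+ux*k),z] for k in(-11,0,11)]
    print(w,z,((proj(c,q)-[280,185])*[16,14]).round(0).tolist())
```

```text
[-0.88949781 -0.45693944] [-0.45693944  0.88949781]
43 106 [[184.0, 405.0], [273.0, 413.0], [362.0, 421.0]]
43 120 [[182.0, 318.0], [272.0, 327.0], [362.0, 335.0]]
50 106 [[171.0, 432.0], [261.0, 440.0], [351.0, 448.0]]
50 120 [[169.0, 345.0], [260.0, 353.0], [350.0, 361.0]]
57 106 [[158.0, 459.0], [248.0, 467.0], [339.0, 476.0]]
57 120 [[156.0, 372.0], [247.0, 380.0], [339.0, 388.0]]
```

Run:
```python
from h import *
c=read_camera("scene")
ux=np.array([-.8895,-.457]);uy=np.array([-.457,.8895])
for w in(29,36):
  for z in(90,94,98): print(w,z,((proj(c,[[*(np.array([544.8,-221.8])+uy*w),z]])-[250,170])*6).round(0).tolist())
```

```text
29 90 [[293.0, 284.0]]
29 94 [[292.0, 274.0]]
29 98 [[292.0, 264.0]]
36 90 [[288.0, 296.0]]
36 94 [[288.0, 285.0]]
36 98 [[288.0, 275.0]]
```

```bash
python3 -m handwheel '[[-2.3,-2.3,0.5,0,0],[-2.3,-2.3,0.5,0,255],[-2.3,-2.3,0.5,0,255],[-2.3,-2.3,0.5,0,255],[-2.3,-2.3,0.5,0,255],[-2.3,-2.3,0.5,0,255],[-2.3,-2.3,0.5,0,255],[-2.3,-2.3,0.5,0,255]]' 120; python3 v.py 15
```

```text
time_s: 15.85
tcp_pos: [542.6, -224.0, 119.9]
eef_rot: [-179.9, 0.0, -152.8]
force: [-1.4, -2.5, 5.9]
gripper_width: 53.7
15.95 [ 542.6 -224.   119.9] [-1.7991e+02  2.0000e-02 -1.5279e+02] [-1.3 -2.5  5.4] [-0.97  0.6   0.05]
```

View pics/scene15.png

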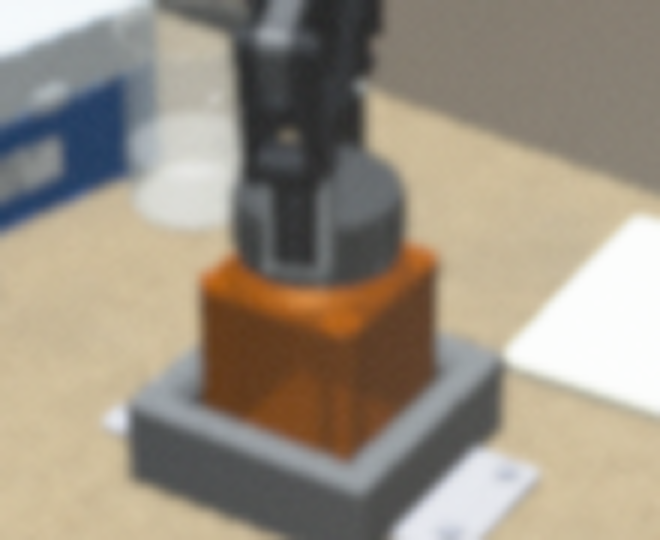

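```bash
python3 -m handwheel '[[0,0,-0.3,8,255],[0,0,0,16,255],[0,0,0.5,24,255],[0,0,1,32,255],[0,0,1,32,255]]'; python3 v.py 16
```

```text
time_s: 16.45
tcp_pos: [543.4, -224.2, 121.0]
eef_rot: [-179.8, -0.0, -120.6]
force: [1.2, -4.5, 6.1]
gripper_width: 54.0
16.55 [ 543.4 -224.2  121.1] [-179.83    0.   -120.93] [ 1.1 -3.8  5.2] [-1.53 -0.22  0.12]
```

View pics/scene16.png

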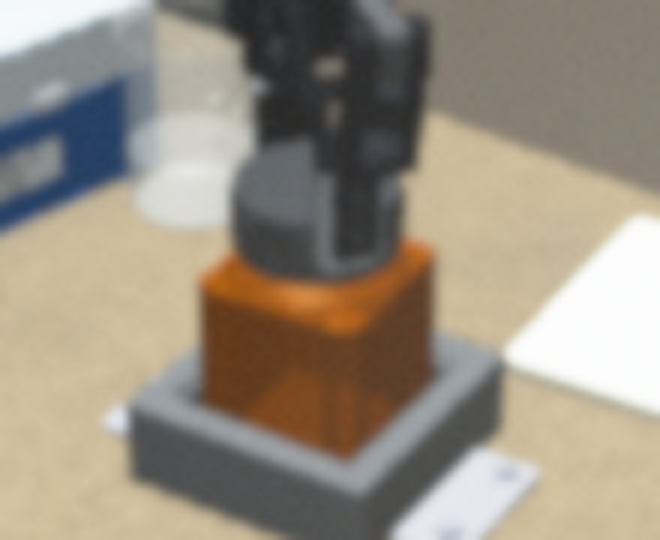

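```bash
python3 -m handwheel '[[0,0,0.6,7,255],[0,0,1.2,14,255],[0,0,1.8,21,255],[0,0,2.4,28,255],[0,0,2.4,28,255]]'; python3 -c "
from h import *
print(env.state()['wrist_torque'])"
```

```text
time_s: 17.05
tcp_pos: [543.0, -223.6, 122.6]
eef_rot: [-179.9, -0.0, -92.9]
force: [2.3, -2.8, -0.2]
gripper_width: 53.4
[-0.98527498 -0.9534667   0.01178508]
```

```bash
python3 -m handwheel '[[0,0,0.4,7,255],[0,0,0.9,14,255],[0,0,1.3,21,255],[0,0,1.8,28,255],[0,0,2.2,35,255],[0,0,2.2,35,255]]'; python3 v.py 17
```

```text
time_s: 17.65
tcp_pos: [542.7, -223.4, 124.5]
eef_rot: [-180.0, -0.0, -58.0]
force: [2.3, -2.6, 0.2]
gripper_width: 53.6
17.75 [ 542.7 -223.3  124.6] [-1.7996e+02 -4.0000e-02 -5.8170e+01] [ 1.8 -2.2  1.1] [-1.08 -0.81 -0.  ]
```

View pics/scene17.png

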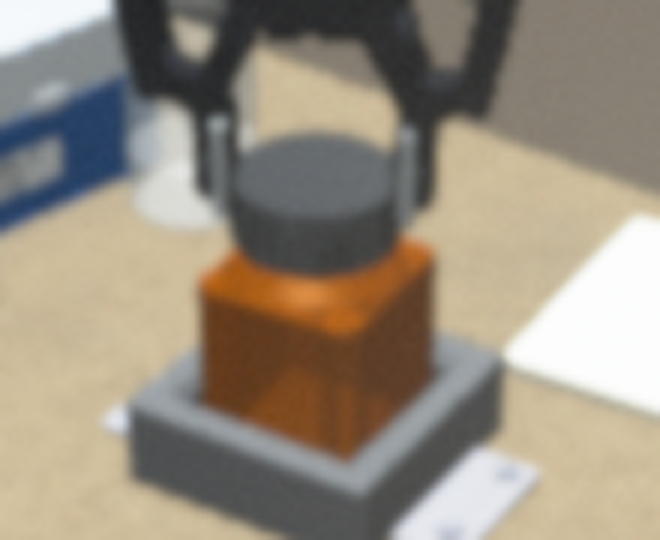

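```bash
python3 -m handwheel '[[0,0,0.5,7,255],[0,0,1,14,255],[0,0,1.5,21,255],[0,0,2,28,255],[0,0,2,28,255]]'; python3 -m handwheel '[[0,0,0.5,7,255],[0,0,1,14,255],[0,0,1.5,21,255],[0,0,1.5,21,255]]'
```

```text
time_s: 18.25
tcp_pos: [542.3, -223.3, 126.4]
eef_rot: [180.0, -0.0, -30.0]
force: [1.5, -2.5, -0.1]
gripper_width: 53.4
time_s: 18.65
tcp_pos: [542.2, -223.3, 127.8]
eef_rot: [180.0, 0.0, -9.1]
force: [1.3, -3.0, -0.1]
gripper_width: 53.6
```

```bash
python3 -m handwheel '[[0,0,0.7,7,255],[0,0,1.5,14,255],[0,0,2.5,14,255],[0,0,2.5,14,255]]'; python3 -m handwheel '[[0,0,1,0,255],[0,0,3,0,255],[0,0,3,0,255]]'; python3 v.py 18
```

```text
time_s: 19.05
tcp_pos: [541.9, -223.0, 130.0]
eef_rot: [-180.0, 0.0, 4.7]
force: [0.3, -0.9, -2.4]
gripper_width: 53.9
time_s: 19.35
tcp_pos: [542.2, -223.0, 133.6]
eef_rot: [-180.0, 0.0, 5.1]
force: [-0.5, -1.1, -0.4]
gripper_width: 54.0
19.45 [ 542.1 -223.1  133.4] [-1.7998e+02  1.0000e-02  5.1400e+00] [-0.   0.1 -2.1] [-0.03  0.05 -0.02]
```

View pics/scene18.png

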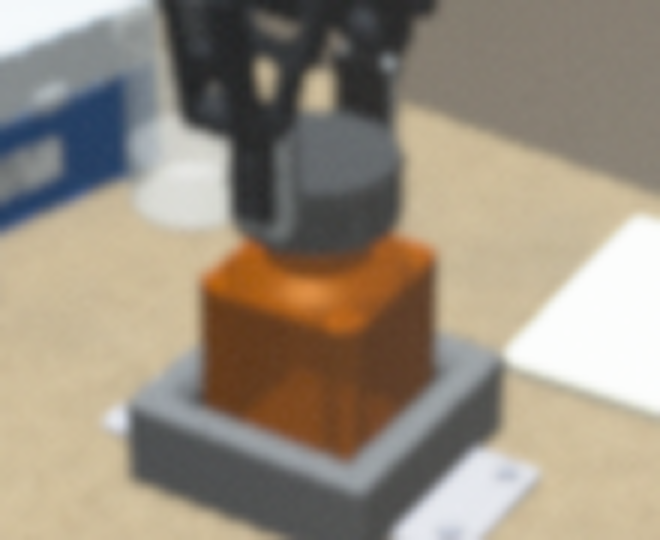

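```bash
python3 -m handwheel '[[0,0,5,0,255],[0,0,12,0,255],[0,0,22,0,255],[0,0,34,0,255],[0,0,45,0,255],[0,0,45,0,255]]'; python3 v.py 19
```

```text
time_s: 20.05
tcp_pos: [543.4, -223.5, 180.9]
eef_rot: [179.9, -0.2, 5.2]
force: [-0.1, 0.6, -1.1]
gripper_width: 53.6
20.15 [ 542.3 -223.2  178.8] [-1.80e+02 -6.00e-02  5.18e+00] [-0.3  0.3 -1.4] [-0.02  0.02 -0.  ]
```

View pics/scene19.png

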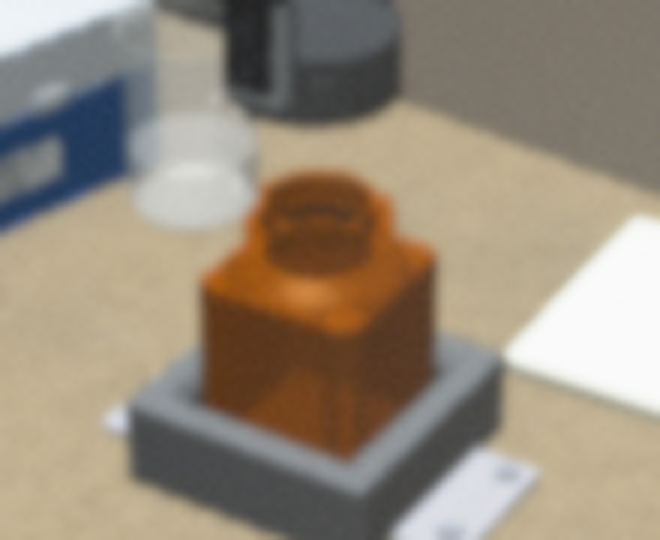

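The cap is off and the jar is still seated: its neck is open at about (320,210) in the crop and the body hasn't moved. Next I'll carry the cap to the tile.

```bash
python3 -m handwheel '[[-6,-12,0,0,255],[-20,-42,0,0,255],[-34,-72,0,0,255],[-48,-102,0,0,255],[-61,-130,0,0,255],[-69,-145,0,0,255],[-71.5,-149.5,0,0,255],[-71.5,-149.5,-25,0,255],[-71.5,-149.5,-55,0,255],[-71.5,-149.5,-85,0,255],[-71.5,-149.5,-108,0,255],[-71.5,-149.5,-120,0,255]]';  python3 -m handwheel '[[0,0,-5,0,255],[0,0,-8,0,255],[0,0,-8,0,255]]'
python3 - <<'E'
from h import *
c=read_camera("scene");cv2.imwrite("pics/s20.png",cv2.resize(c["frame"][170:270,310:430],None,fx=6,fy=6,interpolation=cv2.INTER_CUBIC))
s=env.state();print(s["tcp_pos"],s["force"])
E
```

```text
time_s: 21.35
tcp_pos: [469.8, -371.8, 56.1]
eef_rot: [-179.9, 0.2, 5.2]
force: [-0.1, -0.6, -2.0]
gripper_width: 53.9
time_s: 21.65
tcp_pos: [471.3, -372.9, 51.0]
eef_rot: [180.0, -0.0, 5.2]
force: [-0.5, -0.4, -1.4]
gripper_width: 53.9
[ 471.38588772 -372.94528409   51.31343042] [ 0.19428826 -0.9752439  -1.09637887]
```

View pics/s20.png

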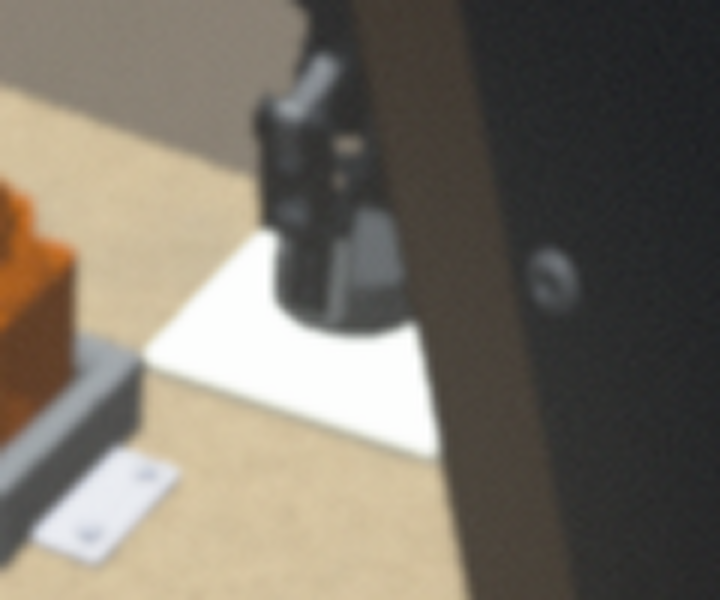

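```bash
python3 -m handwheel '[[0,0,-3,0,255],[0,0,-6,0,255],[0,0,-9,0,255],[0,0,-10,0,255],[0,0,-10,0,255]]';  python3 -m handwheel '[[0,0,-1,0,255],[0,0,-2,0,255],[0,0,-2,0,255]]'
```

```text
time_s: 22.2
tcp_pos: [470.6, -372.7, 40.2]
eef_rot: [-180.0, 0.0, 5.2]
force: [-0.2, 0.6, -1.6]
gripper_width: 53.8
time_s: 22.5
tcp_pos: [470.7, -372.8, 38.3]
eef_rot: [-180.0, 0.0, 5.2]
force: [-0.4, 0.6, -1.8]
gripper_width: 53.8
```

```bash
python3 -m handwheel '[[0,0,-0.7,0,255],[0,0,-1.4,0,255],[0,0,-1.4,0,255]]';  python3 -m handwheel '[[0,0,-0.7,0,255],[0,0,-1.4,0,255],[0,0,-1.4,0,255]]'
```

```text
time_s: 22.8
tcp_pos: [470.8, -372.8, 37.9]
eef_rot: [180.0, -0.0, 5.2]
force: [-2.1, 2.7, 7.8]
gripper_width: 53.7
time_s: 23.1
tcp_pos: [470.9, -372.8, 37.8]
eef_rot: [180.0, -0.0, 5.2]
force: [-5.2, 6.8, 19.1]
gripper_width: 53.7
```

```bash
python3 -m handwheel '[[0,0,1,0,255],[0,0,1.8,0,255],[0,0,1.8,0,255]]';  python3 -m handwheel '[[0,0,0,0,0],[0,0,0,0,0],[0,0,0,0,0],[0,0,0,0,0],[0,0,0,0,0],[0,0,0,0,0],[0,0,10,0,0],[0,0,30,0,0],[0,0,60,0,0],[0,0,100,0,0],[0,0,140,0,0],[0,0,170,0,0]]'
python3 - <<'E'
from h import *
c=read_camera("scene");cv2.imwrite("pics/s21.png",cv2.resize(c["frame"][170:270,250:410],None,fx=4.5,fy=4.5,interpolation=cv2.INTER_CUBIC))
E
```

```text
time_s: 23.4
tcp_pos: [470.8, -372.8, 37.9]
eef_rot: [180.0, -0.0, 5.2]
force: [-2.1, 2.7, 6.7]
gripper_width: 53.8
time_s: 24.6
tcp_pos: [471.1, -373.1, 211.2]
eef_rot: [179.9, -0.1, 5.2]
force: [0.7, -0.0, -0.3]
gripper_width: 85.5
```

View pics/s21.png

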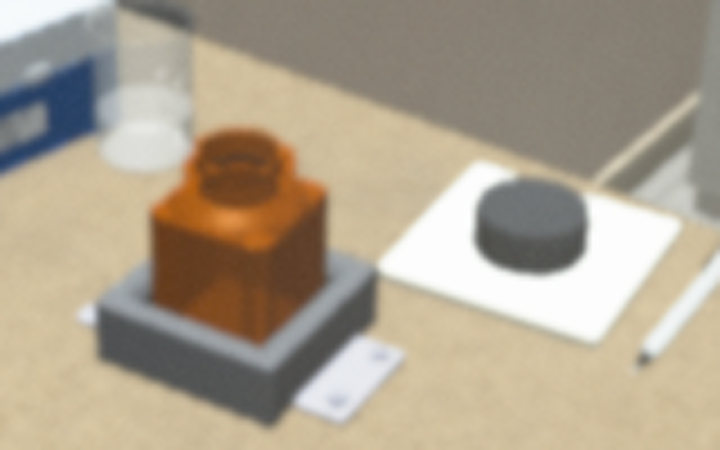

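```bash
python3 -m handwheel '[[0,0,40,0,0],[0,0,80,0,0],[-10,40,100,0,0],[-20,85,100,0,0],[-30,130,100,0,0],[-30,175,100,0,0],[-30,220,100,0,0],[-30,265,100,0,0],[-30,310,100,0,0],[-30,355,100,0,0],[-30,400,100,0,0],[-30,400,100,0,0]]'
python3 - <<'E'
from q import *
c=read_camera("top");f=c["frame"];cv2.imwrite("pics/t22.png",cv2.resize(f[80:300,200:440],None,fx=2.6,fy=2.6,interpolation=cv2.INTER_CUBIC))
V=f.max(2);m=np.zeros(V.shape,np.uint8);m[200:272,355:425]=V[200:272,355:425]<110
ct=max(cv2.findContours(m,cv2.RETR_EXTERNAL,cv2.CHAIN_APPROX_NONE)[0],key=cv2.contourArea);w=cast(c,ct.reshape(-1,2),32)[:,:2].astype(np.float32);print("cap",cv2.minEnclosingCircle(w),"tile 472.4,-373.6")
E
```

```text
time_s: 25.85
tcp_pos: [440.6, 31.2, 308.1]
eef_rot: [-179.9, -0.1, 5.5]
force: [-0.4, -1.2, -1.1]
gripper_width: 85.4
cap ((472.2483215332031, -368.6176452636719), 29.358154296875) tile 472.4,-373.6
```

View pics/t22.png

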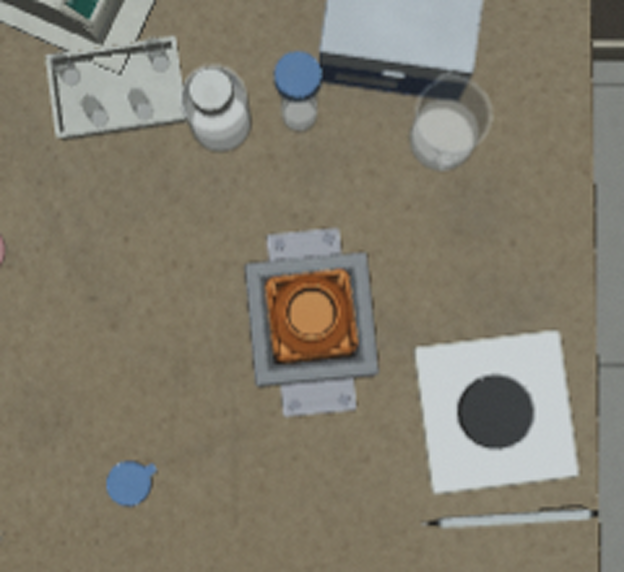

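```bash
python3 -m handwheel '[[0,0,0,0,0],[0,0,0,0,0]]'; python3 -c "
from workcell import job_done
print(job_done())"
```

```text
time_s: 26.1
tcp_pos: [440.6, 26.4, 307.6]
eef_rot: [180.0, -0.0, 5.1]
force: [0.3, -0.5, -0.0]
gripper_width: 85.2
the job is handed in; nothing more can be done
None
```

The job is done and handed in at 26.1 s: the open jar stands in the holder and the cap lies mouth down on the white tile. `job_done()` gave no verdict.

- **Seating the jar:** I carried it by its tight cap. The first attempt caught on the pocket's chamfer and tilted the jar, with an upward force on the tool of up to about 17 N. I backed off and felt my way in by force; the pocket was about 2 mm from where the top view put it. I then released the jar to settle and gripped the cap again closer to its centre.
- **Unscrewing:** I started with a 32° anticlockwise twist at 120 N grip, then turned gently to about 158° in all while the hand rose with the cap. The vertical force on the tool stayed between about -2.4 and +6 N, and the jar stayed in place as the cap came off.
- **Placing the cap:** I pressed it slightly too far onto the tile, up to 19 N, and eased back to about 7 N before opening the fingers.

**Last checks:**
- The top view puts the cap 5 mm from the tile's centre.
- The cap looks flat in the pictures.
- The jar looks upright and square in the holder.
- The beaker, tube, white bottle, cup and pen look undisturbed, by eye only.
- The robot was clear of everything.

The two cameras disagreed by about 2–5 mm on the holder's position. Beyond the pictures, the only evidence that the jar is fully down is the hand height at which it touched the floor of the pocket.

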